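Hook the green caddy into the slat rack

TASK

Pick up the small green caddy, tilt it and feed its hook up into the top groove of the wooden slat rack, then swing it down so that it hangs there upright, fully home and flat against the slats, and let go of it. The rack's slat panel is clamped by hand at no exact height, so feel for the groove and never force the caddy against the rack; leave the mugs, the spice jar, the teaspoon and the other kitchen things where they are.

Things in the scene. Friction and masses are not known exactly. Their poses are not given: they have to be found in the camera images.
- caddy: loose green open-topped box, 80 (x, front to back) x 54 (y) x 80 mm (z), walls 3 mm, 0.15 to 0.31 kg, standing on the worktop, a steel hook at the top of its back. Origin: centre of its underside; +x to its back, z up. Its plain side walls, 54 mm apart, can be pinched anywhere, also with the gripper leaning back towards its front. Hung home, its origin is 40 to 43 mm before the slats' front face
- tongue_root (a point): corner where the underside of the hook's level tongue leaves the caddy's back face: (40, 0, 76) mm in the caddy's frame. The tongue is 40 mm wide (centred), 4 mm thick (z 76 to 80) and runs to x = 51 mm. Hung home, this corner lies on the groove's bottom edge
- lip_tip (a point): middle of the top edge of the hook's upturned lip: (49, 0, 100) mm in the caddy's frame. The lip rises from the end of the tongue (z = 76) to z = 100 mm, is 4 mm thick (x 47 to 51) and 40 mm wide; 7 mm are free between it and the plane of the back face
- stand: slat rack fixed to the worktop: wooden foot 160 x 260 x 12 mm (x = -50 to +110), two posts and a panel of three level wooden slats, open behind (posts and clamps only beyond 90 mm either side of the middle). Origin: on the worktop below the middle of the slats' front face, which is the plane x = 0; +x points through the slats to the back, z up
- panel_mid (a point): point (0, 0, 128) mm in the stand's frame. Slats are 4 mm thick, 240 mm wide; nominal heights over the worktop: bottom slat 62 to 98, lower groove to 114, middle slat to 150, top groove to 166, top slat to 186 mm. The whole panel is clamped, rigidly, up to 8 mm higher or lower than that, differently each time; this is not measured
- groove_nominal (a point): middle of the top groove's bottom edge at nominal height, (0, 0, 150) mm in the stand's frame; the true edge is up to 8 mm higher or lower. The groove is 16 mm high. The lip passes it only with the caddy tilted about 35 to 45 degrees (front up, top towards the slats), moving up and in along the lip; swung down, tongue on the middle slat, the lip stands behind the top slat
- mug_2: bystander: white cup, red inside, 62 x 92 x 51 mm; origin under it
- mug_3: bystander: tall cream mug, 78 x 116 x 101 mm; origin under it
- spice_jar_3: bystander: spice jar with dark cap, 40 x 105 mm high; origin under it
- teaspoon_1: bystander: metal teaspoon lying on the worktop, 130 mm long
Mind the look-alikes: they are no part of the job. Leave any orange look-alike of the caddy alone.

How it is judged:
On the way:
1. the lip of the tilted caddy is through the top groove, behind the slats (x of lip_tip in the frame of stand above 0.006 m and z of lip_tip in the frame of stand between 0.145 and 0.188 m and y of lip_tip in the frame of stand between -0.1 and 0.1 m and angle between caddy's own z axis and vertical above 0.3 rad), for 0.1 s.
At the end, for the whole second after the job is handed in: The caddy hangs free and at rest in the top groove: lip behind the top slat, upright within 4 degrees, square to the rack within 7 degrees, back flat on the slats (origin 36 to 46 mm before the front face), 60 to 88 mm above the worktop, within 90 mm of the rack's middle (angle between caddy's own z axis and vertical below 0.07 rad and angle between the x axis of caddy and the x axis of stand, either way round below 0.12 rad and x of caddy in the frame of stand between -0.046 and -0.036 m and y of caddy in the frame of stand between -0.09 and 0.09 m and z of caddy in the frame of stand between 0.06 and 0.088 m and x of lip_tip in the frame of stand above 0.004 m and linear speed of caddy below 0.02 m/s); the robot touches nothing.
It fails at once if the caddy is pressed or knocked against the rack with more than 45 N (contact force between caddy and stand above 45 N).
It fails at once if a bystander is moved by more than 20 mm (distance of any of mug_2, mug_3, spice_jar_3, teaspoon_1 from where it was at the start of the episode above 0.02 m).
It also fails if it takes over 72 s, if anything falls off the work surface, if the arm or the gripper's body presses on something with over 40 N, if the wrist force passes 120 N, or if a joint passes its speed limit or range.

ROBOT

A 7-joint arm with a two-finger parallel gripper is mounted at the origin on a cart in front of the work surface, level with it; the furniture and walls round the work are solid. World frame = base frame: x ahead of the robot, y to its left, z up, the work surface at z = 0. Lengths are in m, angles in rad, forces in N, time in s.
With the tool pointing down it reaches from about 0.35 to 0.9 m from the base axis. Payload 7.2 kg.
Tool frame: the origin (TCP) lies at the very end of the fingers, on their centre line; the grasp point (between the pads) lies 19 mm behind it; z points along the fingers, y is the direction in which the jaws open and shut (so a half turn about z gives the same grasp; the last joint's range is limited). The gripper opens to 88 mm and grips with 3 to 60 N. Pads are 20 mm wide; open, the fingers measure 115 mm over their backs; the gripper's body (75 mm by 178 mm) begins 61 mm behind the grasp point.
Start: joints at [1.154, 0.411, -0.013, 1.596, 0.006, 1.134, -0.082], TCP at [0.214, -0.587, 0.199] pointing down, gripper open.
Joint ranges: [-2.95, 2.95], [-0.29, 1.99], [-1.47, 1.44], [0.14, 2.54], [-1.03, 4.17], [0.13, 1.85], [-2.86, 2.86]. Speed limits (rad/s): [2.39, 2.39, 3.01, 3.01, 3.14, 3.14, 3.14].

INTERFACE

Orientations are given as [roll, pitch, yaw] about the fixed x, y, z axes, in that order (R = Rz(yaw) Ry(pitch) Rx(roll)).
In Python, from station import arm, camera gives the robot as it stands. The module is installed in compiled form; this text tells all that it offers.
- The arm moves only by the tool carry_out, never from a script. Its argument "steps" is a list of rows, each a list of 4 numbers: the shift along the tool's x, y, z each as a share of 5 cm, from -1 to 1, then the turn about the tool's z as a share of 6 degrees, from -1 to 1. In form: [[x, y, z, yaw], ...]. A call has 1 to 20 rows; each row shifts and turns the commanded pose from where the row before left it, along the tool's axes as they then stand; what a row does not reach is not made up. A row lasts 1/8 s, in which the tool goes at most 62.5 mm and 10.7 degrees, less where a joint would pass 70% of its speed; a pose out of reach is approached as far as the arm can. A call with a number of a shift or a turn outside -1 to 1 is refused whole. A call with a gripper value outside its range is refused whole. "hand" is the opening, from 0 (shut) to 1 (fully open), set as the call begins (left out, the last holds). The fingers move at their own pace and stop on an object; the grip force is fixed at half the most. Time passes only in rows, so rows that do not move let the fingers close. It gives the time, the measured TCP pose, the force and the opening at its end, in the units of the state.
- arm.read_state(): the state, without advancing time (a new reading comes with each control period).
- camera(name): name is "scene" or "side" or "wrist"; returns a dict with "color" (384x512x3 uint8, red, green, blue), "depth" (384x512 float32, m along the optical axis (not along the pixel's ray), 0 where there is no reading), "K" (3x3 intrinsics, pixels), "camera_from_world" (4x4, takes a point from world to camera coordinates). Camera axes: x right, y down, z forward; pixel columns grow to the right and rows downward; lengths in m; the calibration is good to about 2 mm. A picture is of the moment at which its call begins.
- arm.job_done(): hands the job in, once; it reports no verdict.
The state is a dict: "time": time; "joint_positions": joint angles; "qvel": joint speeds; "joint_torque": joint torques, N m; "position": TCP position; "tool_rot": TCP orientation; "contact_force": force on the tool from outside, world axes, zero at the start; "wrist_torque": the same for the moment, N m; "width": opening from 0.0 (shut) to 1.0 (fully open).
Only numpy, scipy, OpenCV 4.12 (cv2) and the standard library are available. Lean on these libraries where they do the work, as an engineer would, in place of code of your own. Each camera call takes 0.05 s, during which the arm holds its last target. There are 200 camera calls.

## Working session

There is one attempt and no reset: what is moved stays moved. The work goes in short steps, Python scripts to look and compute and a tool call to move; the robot and the scene stay as the last step left them, time stands still between calls to the robot, and variables do not carry over. Pictures are saved under pics/ and viewed, about 8 in all and at most 12, crops included, and the job is handed in when it is done.

Besides the shell and the picture viewer there is one more tool, called after "Call:" as name([rows], argument=value, ...), one row to a line, values as JSON. carry_out: Moves the arm, as the interface text tells. Shift numbers are shares of 5 cm and turn numbers shares of 6 degrees, none past 1 either way. Its arguments: {"type":"object","properties":{"steps":{"type":"array","items":{"type":"array","items":{"type":"number","minimum":-1,"maximum":1}}},"hand":{"type":"number"}},"required":["steps"]}

```bash
mkdir -p pics; cat > h.py <<'E'
import numpy as np, cv2
from station import arm, camera
def save(n,im): cv2.imwrite('pics/'+n+'.png',cv2.cvtColor(im,cv2.COLOR_RGB2BGR))
def pts(c):
    K=c['K'];d=c['depth'];v,u=np.mgrid[:d.shape[0],:d.shape[1]]
    P=np.stack([(u-K[0,2])/K[0,0]*d,(v-K[1,2])/K[1,1]*d,d],-1)
    T=np.linalg.inv(c['camera_from_world']);return P@T[:3,:3].T+T[:3,3]
E
python3 - <<'E'
from h import *
a=camera('scene');b=camera('side')
np.savez('a.npz',**a);np.savez('b.npz',**b)
save('scene',a['color']);save('side',b['color'])
print(arm.read_state())
for c in(a,b):
    T=np.linalg.inv(c['camera_from_world']);print(T.round(3),c['K'][0,0])
E
```

```text
{'time': 0.1, 'joint_positions': array([ 1.15380136,  0.41179726, -0.01271386,  1.59692614,  0.00562804,
        1.13429683, -0.08220149]), 'qvel': array([ 0.00041944, -0.00032651, -0.00043932, -0.00149285,  0.00160149,
        0.00108037,  0.00056414]), 'joint_torque': array([ 4.39964220e-03, -5.89097750e+01,  6.44596070e-01, -2.91709864e+01,
       -5.37657074e-02,  1.46135889e-02,  2.53234396e-05]), 'position': array([ 0.21339754, -0.58694043,  0.19802131]), 'tool_rot': array([-3.14020616e+00,  1.22575841e-04,  3.48831145e-01]), 'contact_force': array([-0.10458611, -0.48185718,  1.07282886]), 'wrist_torque': array([0.02016644, 0.03610745, 0.01660816]), 'width': 0.9991560277084659}
[[ 0.895 -0.311  0.321  0.043]
 [-0.446 -0.591  0.672 -1.046]
 [-0.019 -0.745 -0.667  1.006]
 [ 0.     0.     0.     1.   ]] 450.68821575307686
[[-9.080e-01 -2.770e-01  3.150e-01  1.000e-03]
 [-4.200e-01  5.760e-01 -7.010e-01  8.360e-01]
 [ 1.300e-02 -7.690e-01 -6.390e-01  1.052e+00]
 [ 0.000e+00  0.000e+00  0.000e+00  1.000e+00]] 486.5069038516995
```

View pics/scene.png

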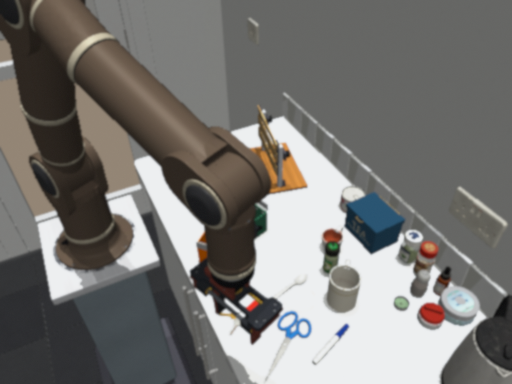

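View pics/side.png

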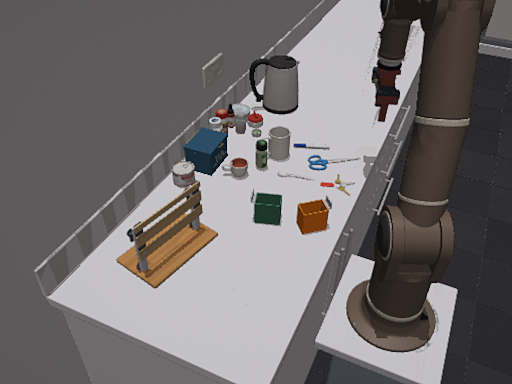

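The side view shows the rack at (170,240). Candidates for the caddy are the green box with a hook at (267,208), the orange look-alike at (313,215) and a dark blue bin at (206,150). By the description I choose the green one at (267,208), and I'll check it in a close crop while measuring.

```bash
python3 - <<'E'
from h import *
b=dict(np.load('b.npz'));P=pts(b);I=b['color']
hsv=cv2.cvtColor(I,cv2.COLOR_RGB2HSV)
m=cv2.inRange(hsv,(60,80,20),(95,255,255))
n,l,s,c=cv2.connectedComponentsWithStats(m)
for i in range(1,n):
    if s[i,4]>100: print('green',s[i],c[i].round())
i=[k for k in range(1,n) if s[k,4]>100 and abs(c[k][0]-267)<20 and abs(c[k][1]-208)<25][0]
Q=P[(l==i)];Q=Q[Q[:,2]<.15];print(Q.min(0),Q.max(0))
r=cv2.minAreaRect((Q[:,:2]*1000).astype(np.float32));print('caddy rect',r)
top=Q[Q[:,2]>.074];print('rim',len(top),cv2.minAreaRect((top[:,:2]*1000).astype(np.float32)))
# hook: above 82mm near the caddy
x,y=Q[:,:2].mean(0)
k=(P[...,2]>.083)&(P[...,2]<.11)&(np.hypot(P[...,0]-x,P[...,1]-y)<.09)
print('hook',k.sum(),P[k].mean(0),cv2.minAreaRect((P[k][:,:2]*1000).astype(np.float32)),P[k][:,2].max())
# foot and slats
v,u=np.mgrid[:384,:512];reg=(u>100)&(u<230)&(v>175)&(v<295)
f=reg&(abs(P[...,2]-.012)<.004)&(hsv[...,1]>90);F=P[f]
print('foot',len(F),cv2.boxPoints(cv2.minAreaRect((F[:,:2]*1000).astype(np.float32))).round())
t=reg&(P[...,2]>.065)&(P[...,2]<.2)&(hsv[...,1]>60);S=P[t]
print('slats',len(S),S[:,2].max()); 
ctr=np.median(S,0);
w=S
for _ in range(5):
    c0=w.mean(0);d=np.linalg.svd(w-c0,full_matrices=False)[2][2];w=S[abs((S-c0)@d)<.004]
print('plane',c0,d,len(w));
a=np.array([-d[1],d[0]]);a/=np.linalg.norm(a);print('along',np.percentile(w[:,:2]@a,[0,1,99,100]),a)
h=np.histogram(w[:,2],np.arange(.05,.2,.004));print(list(zip(h[1].round(3),h[0])))
cv2.imwrite('pics/crop.png',cv2.resize(cv2.cvtColor(I[160:300,100:350],4),None,fx=3.2,fy=3.2,interpolation=2))
E
```

```text
green [255 193  27  32 746] [268. 208.]
[ 0.38622038 -0.22779045 -0.00467126] [ 0.47428579 -0.15006485  0.08189589]
caddy rect ((430.93865966796875, -189.90936279296875), (77.63610076904297, 65.59403991699219), 17.811630249023438)
rim 71 ((429.31658935546875, -187.83828735351562), (75.26761627197266, 57.93771743774414), 18.135080337524414)
hook 24 [ 0.47667757 -0.17443145  0.09422232] ((477.3238220214844, -184.30056762695312), (49.42210388183594, 32.59098434448242), 67.55110931396484) 0.10332554732855892
foot 2217 [[533. -54.]
 [688. -89.]
 [744. 163.]
 [590. 198.]]
slats 1824 0.19355769325146566
plane [0.6144523  0.06647211 0.12908883] [ 0.97616628 -0.2170102   0.00244365] 1738
along [0.0698738  0.07322331 0.30863956 0.31051551] [0.21701085 0.97616919]
[(np.float64(0.05), np.int64(0)), (np.float64(0.054), np.int64(0)), (np.float64(0.058), np.int64(0)), (np.float64(0.062), np.int64(3)), (np.float64(0.066), np.int64(30)), (np.float64(0.07), np.int64(70)), (np.float64(0.074), np.int64(63)), (np.float64(0.078), np.int64(65)), (np.float64(0.082), np.int64(60)), (np.float64(0.086), np.int
[... 241 characters left out ...]
t64(4)), (np.float64(0.118), np.int64(40)), (np.float64(0.122), np.int64(76)), (np.float64(0.126), np.int64(68)), (np.float64(0.13), np.int64(68)), (np.float64(0.134), np.int64(69)), (np.float64(0.138), np.int64(82)), (np.float64(0.142), np.int64(71)), (np.float64(0.146), np.int64(76)), (np.float64(0.15), np.int64(81)), (np.float64(0.154), np.int64(40)), (np.float64(0.158), np.int64(7)), (np.float64(0.162), np.int64(4)), (np.float64(0.166), np.int64(3)), (np.float64(0.17), np.int64(32)), (np.float64(0.174), np.int64(67)), (np.float64(0.178), np.int64(84)), (np.float64(0.182), np.int64(78)), (np.float64(0.186), np.int64(84)), (np.float64(0.19), np.int64(43)), (np.float64(0.194), np.int64(0))]
```

View pics/crop.png

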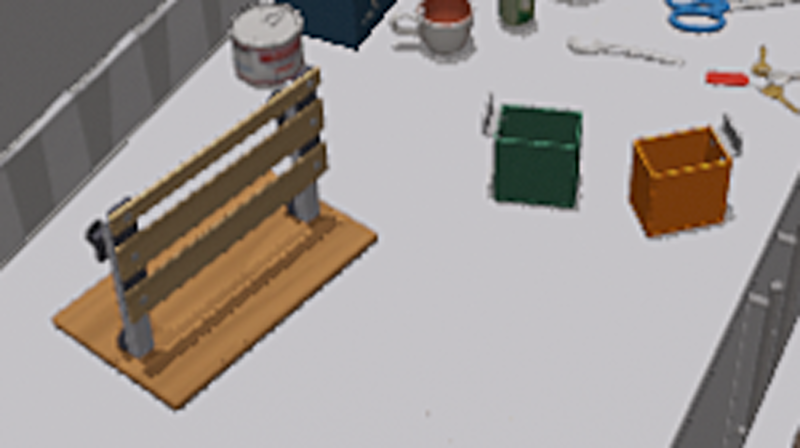

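The crop confirms the green open box. Its hook, at side px (254,198), points towards the rack at world yaw ≈18°, and the rack's x axis is at yaw ≈ −12.5°. The panel looks about 6 mm high, so the groove edge should be near 156 mm. The moves cannot tilt the tool, so I'll pivot the caddy within the grasp. First I go above it.

Call:
carry_out([
  [0, 0, 0, 0.33],
  [0.685, -0.623, 0, 0],
  [0.685, -0.623, 0, 0],
  [0.685, -0.623, 0, 0],
  [0.685, -0.623, 0, 0],
  [0.685, -0.623, 0, 0],
  [0.685, -0.623, 0, 0],
  [0.685, -0.623, 0, 0],
  [0.685, -0.623, 0, 0],
  [0.685, -0.623, 0, 0],
  [0.685, -0.623, 0, 0],
  [0, 0, 0, 0],
  [0, 0, 0, 0],
], hand=1)

```text
time: 1.72
position: [0.4426, -0.1858, 0.1986]
tool_rot: [3.141, 0.001, 0.313]
contact_force: [-0.3, -0.2, 0.0]
width: 1.0
```

```bash
cat >> h.py <<'E'
def caddy(c,lo=60):
    hsv=cv2.cvtColor(c['color'],cv2.COLOR_RGB2HSV)
    m=cv2.inRange(hsv,(lo,80,20),(95,255,255))
    n,l,s,k=cv2.connectedComponentsWithStats(m);i=1+np.argmax(s[1:,4]);return l==i,s[i]
E
python3 - <<'E'
from h import *
w=camera('wrist');m,s=caddy(w);print(s);P=pts(w);save('wrist1',w['color'])
Q=P[m&(w['depth']>0)];Q=Q[(Q[:,2]>.06)&(Q[:,2]<.09)]
print('wrist rim',cv2.minAreaRect((Q[:,:2]*1000).astype(np.float32)),Q[:,2].max())
b=camera('side');m,s=caddy(b);Q=pts(b)[m];Q=Q[(Q[:,2]>.074)&(Q[:,2]<.09)]
print('side rim',s,cv2.minAreaRect((Q[:,:2]*1000).astype(np.float32)))
E
```

```text
[ 229  154   50   73 2896]
wrist rim ((432.8970031738281, -187.96839904785156), (78.48473358154297, 51.90766906738281), 17.081083297729492) 0.0816922684590487
side rim [255 193  27  32 744] ((427.92852783203125, -188.75009155273438), (72.40560913085938, 57.708736419677734), 17.20454978942871)
```

View pics/wrist1.png

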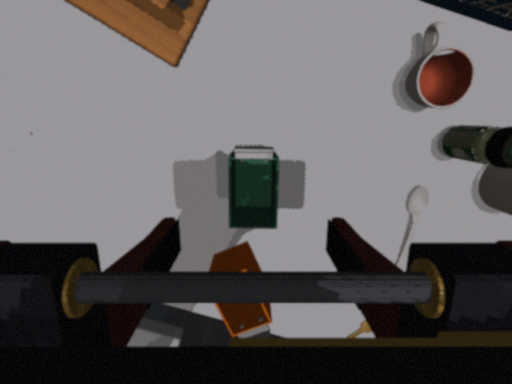

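The wrist view shows the green caddy at (253,190) centred between the fingers, with its hook up at (253,152). The orange look-alike at (240,290) is clear in front. I'll lower and pinch near the rim.

Call:
carry_out([
  [0.08, 0, 0, 0.12],
  [0, 0, 0.7, 0],
  [0, 0, 0.7, 0],
  [0, 0, 0.7, 0],
  [0, 0, 0.67, 0],
  [0, 0, 0, 0],
])

```text
time: 2.58
position: [0.445, -0.1839, 0.0584]
tool_rot: [-3.139, 0.004, 0.3]
contact_force: [-0.7, -0.4, 0.9]
width: 1.003
```

Call:
carry_out([
  [0, 0, 0, 0],
  [0, 0, 0, 0],
  [0, 0, 0, 0],
  [0, 0, 0, 0],
  [0, 0, 0, 0],
  [0, 0, 0, 0],
], hand=0)

```text
time: 3.32
position: [0.4469, -0.184, 0.0603]
tool_rot: [3.142, -0.0, 0.302]
contact_force: [-0.2, -0.5, -0.6]
width: 0.354
```

```bash
python3 - <<'E'
from h import *
w=camera('wrist');save('wrist2',w['color']);print(caddy(w)[1],arm.read_state()['width'],arm.read_state()['contact_force'])
E
```

```text
[ 210  190   88   82 4719] 0.3119547849990297 [-0.11325929  0.16227013  0.63198648]
```

View pics/wrist2.png

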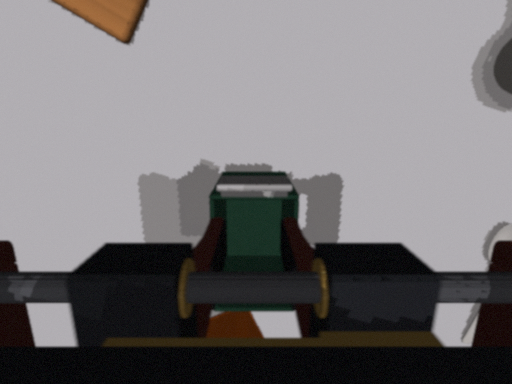

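The fingertips at (222,225) and (288,225) look to be on the side walls. I'll let them settle and see whether the width stops changing.

Call:
carry_out([
  [0, 0, 0, 0],
  [0, 0, 0, 0],
  [0, 0, 0, 0],
])

```text
time: 3.75
position: [0.4468, -0.184, 0.0602]
tool_rot: [-3.142, 0.0, 0.302]
contact_force: [-0.5, 0.6, 0.1]
width: 0.007
```

Call:
carry_out([
  [0, 0, -0.4, 0],
  [0, 0, 0, 0],
  [0, 0, 0, 0],
])

```text
time: 4.12
position: [0.4466, -0.184, 0.0799]
tool_rot: [3.142, 0.0, 0.302]
contact_force: [0.2, -0.5, 0.1]
width: 0.006
```

```bash
python3 - <<'E'
from h import *
b=camera('side');m,s=caddy(b);print(s,pts(b)[m][:,2].min(),pts(b)[m][:,2].max());np.savez('b2.npz',**b)
w=camera('wrist')
a,c=b['color'][130:270,190:350],w['color'][150:330,150:360]
im=np.hstack([cv2.resize(a,(450,394)),cv2.resize(c,(350,394))]);save('lift',im)
E
```

```text
[255 193  27  32 738] -0.004469547836772003 1.0519881636474226
```

View pics/lift.png

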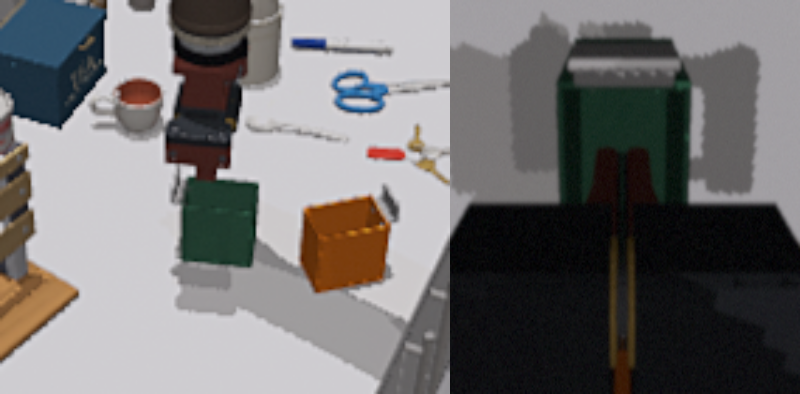

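The caddy has not moved and the fingers shut completely, so I missed it. The side view shows the fingers behind the caddy. I'll check where they really are against the reported TCP.

```bash
python3 - <<'E'
from h import *
st=arm.read_state();print(st['position'],st['joint_positions'].round(3))
w=camera('wrist')
for nm,c in(('side',dict(np.load('b2.npz'))),('wrist',w)):
    for p in([.4466,-.184,.08],[.4466,-.184,.14],[.432,-.188,.08]):
        q=c['camera_from_world']@np.r_[p,1];u=c['K']@q[:3];u=u/u[2];print(nm,p,u[:2].round(1),'z',q[2].round(3),'depth there',c['depth'][min(383,int(u[1])),int(u[0])] if 0<=u[1]<384 else None)
P=pts(w);hsv=cv2.cvtColor(w['color'],cv2.COLOR_RGB2HSV)
red=((hsv[...,0]<6)|(hsv[...,0]>174))&(hsv[...,1]>120)&(w['depth']<.3)&(w['depth']>0)
print(red.sum(),np.percentile(P[red],[1,50,99],axis=0).round(4))
b=dict(np.load('b2.npz'));P=pts(b);hsv=cv2.cvtColor(b['color'],cv2.COLOR_RGB2HSV)
v,u=np.mgrid[:384,:512]
red=((hsv[...,0]<8)|(hsv[...,0]>172))&(hsv[...,1]>80)&(u>240)&(u<285)&(v>150)&(v<215)
print(red.sum(),np.percentile(P[red],[1,50,99],axis=0).round(4))
print(np.linalg.inv(w['camera_from_world']).round(3))
E
```

```text
[ 0.44642137 -0.18390789  0.07962998] [ 0.514  0.337 -0.27   2.044  0.126  0.776 -1.1  ]
side [0.4466, -0.184, 0.08] [262.5 197.8] z 1.477 depth there 1.5066891
side [0.4466, -0.184, 0.14] [262.9 182.5] z 1.439 depth there 1.3314373
side [0.432, -0.188, 0.08] [267.5 198.4] z 1.475 depth there 1.5112654
wrist [0.4466, -0.184, 0.08] [254.6 221.7] z 0.197 depth there 0.16815303
wrist [0.4466, -0.184, 0.14] [255.2 265. ] z 0.139 depth there 0.11820557
wrist [0.432, -0.188, 0.08] [253.9 242.3] z 0.2 depth there 0.13897397
2700 [[ 0.4234 -0.2529  0.1095]
 [ 0.46   -0.1836  0.189 ]
 [ 0.4986 -0.1039  0.224 ]]
533 [[ 0.3906 -0.3785  0.0201]
 [ 0.4337 -0.1462  0.2294]
 [ 0.6151 -0.0931  0.276 ]]
[[ 0.297 -0.925 -0.238  0.511]
 [-0.955 -0.288 -0.073 -0.163]
 [-0.001  0.249 -0.969  0.266]
 [ 0.     0.     0.     1.   ]]
```

The wrist depth puts the real fingertips near z≈0.109 while the TCP reads 0.080, so they end about 28 mm short of the reported TCP. I'll open and measure the tips once more.

Call:
carry_out([
  [0, 0, 0, 0],
  [0, 0, 0, 0],
  [0, 0, 0, 0],
  [0, 0, 0, 0],
  [0, 0, 0, 0],
  [0, 0, 0, 0],
  [0, 0, 0, 0],
  [0, 0, 0, 0],
  [0, 0, 0, 0],
], hand=1)

```text
time: 5.4
position: [0.4468, -0.184, 0.0802]
tool_rot: [3.142, -0.0, 0.302]
contact_force: [-0.0, 0.1, 0.4]
width: 0.977
```

```bash
python3 - <<'E'
from h import *
st=arm.read_state();print(st['position'],st['width'],st['contact_force'])
w=camera('wrist');P=pts(w);hsv=cv2.cvtColor(w['color'],cv2.COLOR_RGB2HSV)
red=((hsv[...,0]<6)|(hsv[...,0]>174))&(hsv[...,1]>100)&(w['depth']<.23)&(w['depth']>0)
v,u=np.mgrid[:384,:512]
yaw=st['tool_rot'][2];X=np.array([np.cos(yaw),np.sin(yaw),0]);Y=np.array([np.sin(yaw),-np.cos(yaw),0])
for s in(u<256,u>=256):
    m=red&s&(v<300); z=P[m][:,2]; d=P[m]-st['position']
    t=z<np.percentile(z,5)
    print(m.sum(),'tip z',np.percentile(z,[0,1,5]),'tool x',np.percentile(d[t]@X,[0,50,100]),'tool y',np.percentile(d[t]@Y,[0,50,100]))
E
```

```text
[ 0.44683799 -0.18401962  0.08024799] 0.9765679614186012 [-0.00529211  0.12207626  0.36989334]
734 tip z [0.10812829 0.10985089 0.11572769] tool x [-0.00481553  0.01179104  0.01227374] tool y [-0.05097007 -0.0467963  -0.0439553 ]
823 tip z [0.10822814 0.10961011 0.11553484] tool x [0.00063865 0.01195094 0.01247776] tool y [0.04203602 0.04538631 0.0489562 ]
```

The open tips also end at z≈0.108 with the TCP reading 0.080, so the offset is real. I'll go 50 mm lower and grip again.

Call:
carry_out([
  [0, 0, 0.5, 0],
  [0, 0, 0.5, 0],
  [0, 0, 0, 0],
  [0, 0, 0, 0],
])

```text
time: 5.95
position: [0.4473, -0.1841, 0.0309]
tool_rot: [3.141, -0.0, 0.302]
contact_force: [-0.1, -0.3, 1.1]
width: 1.0
```

Call:
carry_out([
  [0, 0, 0, 0],
  [0, 0, 0, 0],
  [0, 0, 0, 0],
  [0, 0, 0, 0],
  [0, 0, 0, 0],
  [0, 0, 0, 0],
  [0, 0, 0, 0],
  [0, 0, 0, 0],
], hand=0)

```text
time: 6.95
position: [0.4471, -0.1841, 0.0304]
tool_rot: [3.141, -0.0, 0.302]
contact_force: [0.7, -1.8, 5.7]
width: 0.615
```

Call:
carry_out([
  [0, 0, -0.5, 0],
  [0, 0, -0.5, 0],
  [0, 0, 0, 0],
  [0, 0, 0, 0],
])

```text
time: 7.45
position: [0.446, -0.1838, 0.0791]
tool_rot: [-3.141, 0.001, 0.302]
contact_force: [0.4, 0.1, -2.6]
width: 0.613
```

```bash
cat >> h.py <<'E'
def tilt(tag=None):
    # side wall facing the side camera: rays onto the vertical plane through it
    st=arm.read_state();b=camera('side');m,s=caddy(b)
    yaw=st['tool_rot'][2];X=np.array([np.cos(yaw),np.sin(yaw),0]);Y=np.array([-np.sin(yaw),np.cos(yaw),0])
    P=pts(b);d=P-st['position'];a=d@X;h=P[...,2];y=d@Y
    k=m&(abs(a)<.15)&(abs(y-.027)<.006)
    q=(np.stack([a[k],h[k]],-1)*1000).astype(np.float32)
    print('t',st['time'],'pos',st['position'].round(4),'F',st['contact_force'].round(1),'M',st['wrist_torque'].round(2),'w',st['width'].round(3))
    print('wall n',k.sum(),'rect',cv2.minAreaRect(q),'pts',cv2.boxPoints(cv2.minAreaRect(q)).round(0).tolist())
    if tag: save(tag,cv2.resize(b['color'][130:290,90:350],(780,480),interpolation=cv2.INTER_CUBIC))
    return b,k
E
python3 -c "
from h import *
tilt('grasp')"
```

```text
Traceback (most recent call last):
  File "h.py", line 19, in tilt
    print('t',st['time'],'pos',st['position'].round(4),'F',st['contact_force'].round(1),'M',st['wrist_torque'].round(2),'w',st['width'].round(3))
                                                                                                                            ^^^^^^^^^^^^^^^^^
AttributeError: 'float' object has no attribute 'round'
```

```bash
sed -i "s/st\['width'\].round(3)/round(st['width'],3)/" h.py; python3 -c "
from h import *
tilt('grasp')"
```

```text
t 7.5 pos [ 0.4459 -0.1837  0.079 ] F [-1.3  0.5 -2.6] M [-0.02 -0.07  0.04] w 0.61
wall n 430 rect ((-17.537607192993164, 87.49222564697266), (85.4610824584961, 76.52010345458984), 89.91524505615234) pts [[-56.0, 45.0], [21.0, 45.0], [21.0, 130.0], [-56.0, 130.0]]
```

View pics/grasp.png

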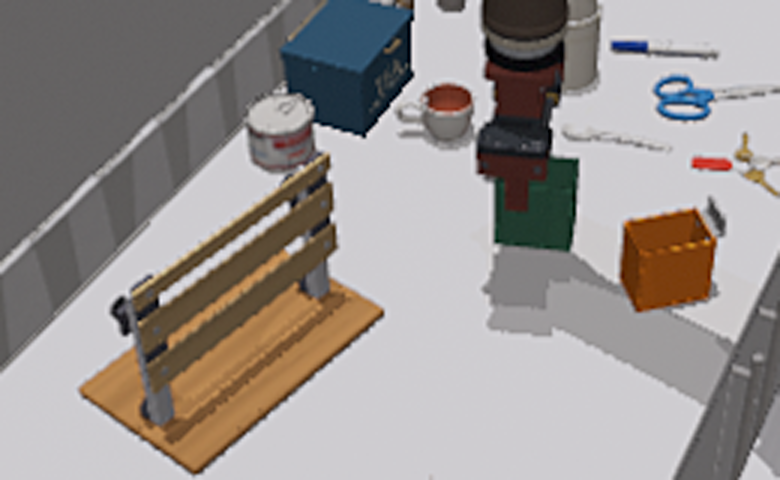

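The caddy is held upright, about 47 mm up at crop px (535,205), and the gripper is well placed. Next I'll square it to the rack and carry it in front of the foot.

Call:
carry_out([
  [0, 0, 0, 1],
  [0, 0, 0, 1],
  [0, 0, 0, 1],
  [0, 0, 0, 1],
  [0, 0, 0, 0.97],
  [-0.1, -0.7, 0, 0],
  [-0.1, -0.7, 0, 0],
  [-0.1, -0.7, 0, 0],
  [-0.1, -0.7, 0, 0],
  [-0.1, -0.7, 0, 0],
  [-0.1, -0.7, 0, 0],
  [-0.1, -0.7, 0, 0],
  [-0.09, -0.57, 0, 0],
  [0, 0, 0.4, 0],
  [0, 0, 0.4, 0],
  [0, 0, 0, 0],
  [0, 0, 0, 0],
])

```text
time: 9.68
position: [0.4676, 0.0915, 0.0402]
tool_rot: [3.141, 0.0, -0.219]
contact_force: [0.1, 0.4, -3.1]
width: 0.611
```

```bash
python3 -c "
from h import *
print(arm.read_state()['tool_rot'])
tilt()"
```

```text
[ 3.14144126e+00  4.92613226e-04 -2.18792848e-01]
t 9.675 pos [0.4676 0.0915 0.0402] F [ 0.1  0.4 -3.1] M [ 0.03 -0.08  0.  ] w 0.611
wall n 342 rect ((-18.737552642822266, 82.75262451171875), (76.93932342529297, 150.6412353515625), 1.236763834953308) pts [[-59.0, 157.0], [-56.0, 7.0], [21.0, 8.0], [18.0, 159.0]]
```

Call:
carry_out([
  [0, 0, 0.2, 0],
  [0, 0, 0.04, 0],
  [0, 0, 0, 0],
])

```text
time: 10.1
position: [0.4688, 0.0915, 0.03]
tool_rot: [-3.141, -0.003, -0.219]
contact_force: [-4.5, -2.1, 19.0]
width: 0.609
```

Call:
carry_out([
  [0.1, 0, 0, 0],
  [0.1, 0, 0, 0],
  [0.1, 0, 0, 0],
  [0, 0, 0, 0],
])

```text
time: 10.6
position: [0.4818, 0.0887, 0.0298]
tool_rot: [3.141, 0.0, -0.219]
contact_force: [-8.9, -1.1, 23.9]
width: 0.615
```

```bash
sed -i 's/&(abs(y-.027)<.006)/\&(abs(y-.027)<.006)\&(h<.112)/' h.py; python3 -c "
from h import *
tilt()"
```

```text
t 10.6 pos [0.4818 0.0887 0.0298] F [-8.9 -1.1 23.9] M [-0.09  2.31 -0.02] w 0.615
wall n 356 rect ((-27.05038070678711, 45.283294677734375), (81.86196899414062, 75.05414581298828), 84.30015563964844) pts [[-68.0, 8.0], [6.0, 1.0], [14.0, 82.0], [-60.0, 90.0]]
```

It is tilting about its back lower edge, about 5.5° so far with the front rising, and the edge sticks on the worktop. I'll continue along the arc.

Call:
carry_out([
  [0.1, 0, -0.01, 0],
  [0.1, 0, -0.01, 0],
  [0.1, 0, -0.01, 0],
  [0, 0, 0, 0],
])

```text
time: 11.15
position: [0.4972, 0.0851, 0.0299]
tool_rot: [-3.141, -0.001, -0.219]
contact_force: [-1.2, -0.0, 2.8]
width: 0.614
```

```bash
python3 -c "
from h import *
tilt()"
```

```text
t 11.15 pos [0.4972 0.0851 0.0299] F [-1.2 -0.   2.8] M [0.13 0.33 0.04] w 0.614
wall n 373 rect ((-30.34269905090332, 48.288421630859375), (82.11405181884766, 79.17991638183594), 78.672119140625) pts [[-77.0, 16.0], [0.0, 0.0], [17.0, 81.0], [-61.0, 96.0]]
```

Call:
carry_out([
  [0.1, 0, 0.04, 0],
  [0.1, 0, 0.03, 0],
  [0.1, 0, 0.03, 0],
  [0, 0, 0, 0],
])

```text
time: 11.7
position: [0.5132, 0.0816, 0.0262]
tool_rot: [-3.141, -0.003, -0.219]
contact_force: [-2.2, -1.7, 14.9]
width: 0.617
```

```bash
python3 -c "
from h import *
tilt()"
```

```text
t 11.7 pos [0.5132 0.0816 0.0262] F [-2.2 -1.7 14.9] M [-0.35  0.81  0.  ] w 0.617
wall n 386 rect ((-37.83616638183594, 52.574527740478516), (79.96569061279297, 82.64500427246094), 64.81159210205078) pts [[-92.0, 34.0], [-17.0, -1.0], [17.0, 71.0], [-58.0, 106.0]]
```

Call:
carry_out([
  [0.1, 0, 0.03, 0],
  [0.1, 0, 0.05, 0],
  [0.1, 0, 0.05, 0],
  [0, 0, 0, 0],
])

```text
time: 12.25
position: [0.5288, 0.0781, 0.0198]
tool_rot: [-3.141, -0.004, -0.22]
contact_force: [0.5, -2.0, 11.8]
width: 0.61
```

```bash
python3 -c "
from h import *
tilt()"
```

```text
t 12.25 pos [0.5288 0.0781 0.0198] F [ 0.5 -2.  11.8] M [-0.42  0.16  0.04] w 0.61
wall n 407 rect ((-43.62663650512695, 56.825706481933594), (80.48843383789062, 81.93171691894531), 54.894771575927734) pts [[-100.0, 47.0], [-33.0, 0.0], [13.0, 66.0], [-54.0, 113.0]]
```

Call:
carry_out([
  [0.06, 0, 0.04, 0],
  [0.06, 0, 0.04, 0],
  [0, 0, 0, 0],
])

```text
time: 12.68
position: [0.535, 0.0767, 0.0159]
tool_rot: [-3.141, -0.005, -0.22]
contact_force: [1.1, -2.3, 11.5]
width: 0.61
```

Call:
carry_out([
  [-0.5, 0, -0.5, 0],
  [-0.5, 0, -0.7, 0],
  [0, 0, -0.7, 0],
  [0, 0, 0, 0],
  [0, 0, 0, 0],
])

```text
time: 13.3
position: [0.483, 0.0876, 0.1083]
tool_rot: [3.141, 0.0, -0.219]
contact_force: [1.1, -0.8, -2.9]
width: 0.611
```

```bash
python3 - <<'E'
from h import *
b,k=tilt('tilted')
# hook: unsaturated points above/behind the caddy rim near hook
st=arm.read_state();P=pts(b);yaw=st['tool_rot'][2];X=np.array([np.cos(yaw),np.sin(yaw),0]);Y=np.array([-np.sin(yaw),np.cos(yaw),0])
d=P-st['position'];a=d@X;y=d@Y;h=d[...,2]
sel=(a>.005)&(a<.08)&(abs(y)<.026)&(h>-.03)&(h<.12)
hs=cv2.cvtColor(b['color'],cv2.COLOR_RGB2HSV);sel&=hs[...,1]<70
print('hook?',sel.sum(),np.percentile(np.stack([a[sel],y[sel],h[sel]],-1),[2,50,98],axis=0).round(4))
m,_=caddy(b);k=m&(abs(y-.027)<.006)&(abs(a)<.15)&(h<.09)
q=(np.stack([a[k],h[k]],-1)*1000).astype(np.float32);print(cv2.minAreaRect(q),cv2.boxPoints(cv2.minAreaRect(q)).round(0).tolist())
E
```

```text
t 13.3 pos [0.483  0.0876 0.1083] F [ 1.1 -0.8 -2.9] M [-0.03 -0.12  0.02] w 0.611
wall n 21 rect ((-42.886653900146484, 106.1615219116211), (13.44033145904541, 20.53113555908203), 56.79288864135742) pts [[-55.0, 106.0], [-38.0, 95.0], [-31.0, 106.0], [-48.0, 117.0]]
hook? 6 [[ 0.0056 -0.025   0.0368]
 [ 0.0062 -0.0175  0.0447]
 [ 0.0133 -0.0113  0.0513]]
((-43.41795349121094, 41.472381591796875), (79.96119689941406, 83.1581802368164), 51.45262908935547) [[-101.0, 36.0], [-36.0, -16.0], [14.0, 47.0], [-51.0, 99.0]]
```

View pics/tilted.png

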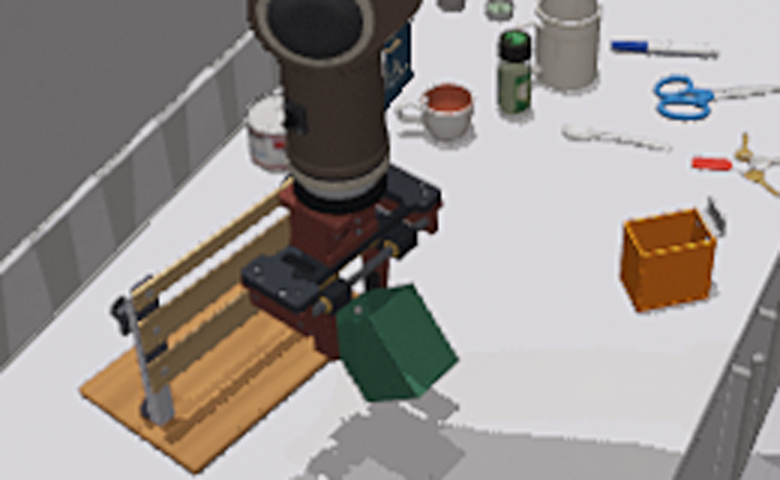

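The caddy is held at a tilt of about 38.5° (crop px (395,340)). The pinch has crept close to its back edge, so I'll measure how high the gripper's body sits to judge the clearance over the top slat.

```bash
python3 - <<'E'
from h import *
st=arm.read_state();yaw=st['tool_rot'][2];X=np.array([np.cos(yaw),np.sin(yaw),0]);Y=np.array([-np.sin(yaw),np.cos(yaw),0])
for n in('side','wrist'):
    b=camera(n);P=pts(b);hs=cv2.cvtColor(b['color'],cv2.COLOR_RGB2HSV);d=P-st['position'];a=d@X;y=d@Y;h=d[...,2]
    g=(b['depth']>0)&~((hs[...,0]>55)&(hs[...,0]<98)&(hs[...,1]>80))&(abs(y)<.12)&(abs(a)<.06)&(h<.25)&(P[...,2]>.03)
    if n=='wrist': g&=b['depth']<.25
    print(n,'h-bin: n, y range, a range')
    for z in np.arange(.0,.2,.012):
        k=g&(h>=z)&(h<z+.012)
        if k.sum()>4: print(round(z,3),k.sum(),np.percentile(y[k],[2,98]).round(3),np.percentile(a[k],[2,98]).round(3))
    if n=='wrist':
        m,s=caddy(b);k=m&(b['depth']>.03);print('green',s,np.percentile(np.stack([a[k],y[k],h[k]],-1),[1,50,99],axis=0).round(3))
        k=(hs[...,1]<60)&(b['depth']>.03)&(a>.01)&(a<.06)&(abs(y)<.03)&(h>.02)&(h<.09);
        if k.sum(): print('hook',k.sum(),np.percentile(np.stack([a[k],y[k],h[k]],-1),[2,50,98],axis=0).round(4))
        save('w_t',b['color'])
E
```

```text
side h-bin: n, y range, a range
0.0 7 [0.024 0.028] [-0.03  -0.015]
0.012 6 [0.025 0.032] [-0.02  -0.009]
0.024 28 [0.005 0.037] [-0.01   0.011]
0.036 45 [-0.025  0.037] [-0.011  0.012]
0.048 33 [-0.03   0.038] [-0.012  0.01 ]
0.06 52 [-0.04   0.039] [-0.012  0.006]
0.072 52 [-0.038  0.04 ] [-0.059  0.011]
0.084 27 [-0.039  0.04 ] [-0.055  0.01 ]
0.096 54 [-0.076  0.081] [-0.047  0.029]
0.108 227 [-0.076  0.081] [-0.033  0.028]
0.12 270 [-0.078  0.086] [-0.033  0.021]
0.132 275 [-0.083  0.089] [-0.033  0.027]
0.144 581 [-0.086  0.088] [-0.03   0.029]
0.156 104 [-0.015  0.041] [-0.022  0.019]
0.168 56 [0.006 0.041] [-0.021  0.021]
0.18 123 [-0.009  0.042] [-0.033  0.03 ]
0.192 221 [-0.019  0.041] [-0.037  0.028]
wrist h-bin: n, y range, a range
0.0 27 [-0.022  0.025] [-0.06  -0.033]
0.012 21 [-0.031  0.029] [-0.054  0.011]
0.024 311 [-0.034  0.037] [-0.036  0.012]
0.036 2148 [-0.032  0.034] [0.003 0.024]
0.048 1854 [-0.033  0.036] [0.003 0.034]
0.06 868 [-0.035  0.038] [-0.032  0.012]
0.072 1147 [-0.036  0.039] [-0.026  0.012]
0.084 619 [-0.034  0.036] [-0.011  0.012]
0.096 1872 [-0.073  0.075] [-0.006  0.032]
0.108 9628 [-0.072  0.074] [0.002 0.034]
0.12 27204 [-0.057  0.054] [0.016 0.034]
0.132 14691 [-0.046  0.047] [0.019 0.024]
0.144 3020 [-0.042  0.044] [0.022 0.024]
green [ 198  228  111   45 4316] [[-0.042 -0.025 -0.012]
 [-0.006  0.001  0.03 ]
 [ 0.028  0.028  0.117]]
hook 3093 [[ 0.0121 -0.018   0.0412]
 [ 0.0222  0.0011  0.0467]
 [ 0.034   0.0206  0.057 ]]
```

View pics/w_t.png

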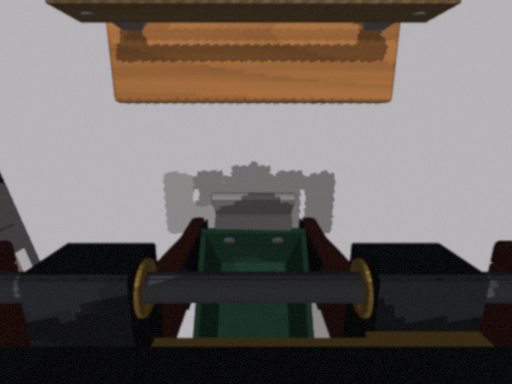

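The wrist view shows the hook at (253,210), with its lip tip at TCP+(33, 57) mm, which agrees with the side view. The gripper body starts about 102 mm above the TCP, and with the pinch this far back it would catch the top slat by about 7 mm. I'll set the caddy down again and regrip nearer its front.

Call:
carry_out([
  [0, 0, 0.6, 0],
  [0, 0, 0.6, 0],
  [0, 0, 0.6, 0],
  [0, 0, 0.08, 0],
  [0, 0, 0, 0],
])

```text
time: 14.08
position: [0.483, 0.0879, 0.0144]
tool_rot: [3.141, 0.001, -0.219]
contact_force: [-0.8, 0.2, -2.1]
width: 0.612
```

Call:
carry_out([
  [0, 0, 0, 0],
  [0, 0, 0, 0],
  [0, 0, 0, 0],
  [0, 0, 0, 0],
  [0, 0, 0, 0],
  [0, 0, 0, 0],
], hand=1)

```text
time: 14.82
position: [0.4833, 0.088, 0.0153]
tool_rot: [3.142, -0.0, -0.219]
contact_force: [-0.2, -0.5, -0.3]
width: 1.003
```

Call:
carry_out([
  [0, 0, -0.8, 0],
  [0, 0, -0.8, 0],
  [0, 0, -0.8, 0],
  [0, 0, 0, 0],
  [0, 0, 0, 0],
])

```text
time: 15.45
position: [0.4829, 0.0878, 0.1347]
tool_rot: [3.141, 0.0, -0.219]
contact_force: [-0.5, -0.1, -0.8]
width: 1.001
```

```bash
cat >> h.py <<'E'
def rim():
    st=arm.read_state();yaw=st['tool_rot'][2];X=np.array([np.cos(yaw),np.sin(yaw)]);Y=np.array([np.sin(yaw),-np.cos(yaw)])
    w=camera('wrist');m,s=caddy(w);P=pts(w);Q=P[m&(w['depth']>0)];Q=Q[(Q[:,2]>.06)&(Q[:,2]<.09)]
    r=cv2.minAreaRect((Q[:,:2]*1000).astype(np.float32));d=np.array(r[0])/1000-st['position'][:2]
    print('rim',r,'tool yaw deg',np.degrees(yaw),'centre in tool x,y mm',(d@X*1000).round(1),(d@Y*1000).round(1),st['position'])
    b=camera('side');m,s=caddy(b);Q=pts(b)[m];Q=Q[(Q[:,2]>.074)&(Q[:,2]<.09)]
    print('side',cv2.minAreaRect((Q[:,:2]*1000).astype(np.float32)),'zmin/max',np.percentile(pts(b)[m][:,2],[1,95]))
E
python3 -c "
from h import *
rim()"
```

```text
rim ((433.557373046875, 100.10545349121094), (51.15904235839844, 51.25371170043945), 78.73518371582031) tool yaw deg -12.542458848468018 centre in tool x,y mm -50.8 -1.3 [0.48288119 0.08784501 0.13473773]
side ((407.33502197265625, 105.59395599365234), (54.06100845336914, 80.34281158447266), 78.00647735595703) zmin/max [0.00148024 0.0774573 ]
```

Call:
carry_out([
  [-0.72, -0.03, 0, 0],
  [-0.72, 0, 0, 0],
  [0, 0, -0.6, 0],
  [0, 0, 0, 0],
  [0, 0, 0, 0],
])

```text
time: 16.18
position: [0.413, 0.1049, 0.1642]
tool_rot: [3.141, 0.001, -0.219]
contact_force: [0.3, -1.0, -0.7]
width: 1.005
```

```bash
python3 -c "
from h import *
rim()"
```

```text
rim ((408.8077392578125, 105.5401382446289), (52.16876220703125, 79.02874755859375), 77.38984680175781) tool yaw deg -12.545042579229817 centre in tool x,y mm -4.2 0.3 [0.41295714 0.10488899 0.16424583]
side ((406.9809875488281, 106.09507751464844), (55.3486213684082, 78.46782684326172), 77.80744934082031) zmin/max [0.00132661 0.07763292]
```

Call:
carry_out([
  [0, 0, 0.7, 0],
  [0, 0, 0.7, 0],
  [0, 0, 0.7, 0],
  [0, 0, 0.58, 0],
  [0, 0, 0, 0],
])

```text
time: 16.9
position: [0.4112, 0.1046, 0.0291]
tool_rot: [3.139, 0.005, -0.219]
contact_force: [0.5, -0.7, -0.6]
width: 1.004
```

Call:
carry_out([
  [0, 0, 0, 0],
  [0, 0, 0, 0],
  [0, 0, 0, 0],
  [0, 0, 0, 0],
  [0, 0, 0, 0],
  [0, 0, 0, 0],
  [0, 0, 0, 0],
], hand=0)

```text
time: 17.77
position: [0.4136, 0.1047, 0.0318]
tool_rot: [3.141, -0.001, -0.219]
contact_force: [-1.4, -3.1, 7.5]
width: 0.611
```

Call:
carry_out([
  [0.2, 0, 0.06, 0],
  [0.1, 0, 0, 0],
  [0.1, 0, 0, 0],
  [0, 0, 0, 0],
])

```text
time: 18.27
position: [0.4308, 0.1006, 0.0294]
tool_rot: [3.139, 0.003, -0.219]
contact_force: [-12.4, -1.8, 28.5]
width: 0.614
```

```bash
python3 -c "
from h import *
tilt()"
```

```text
t 18.275 pos [0.4308 0.1006 0.0294] F [-12.4  -1.8  28.5] M [-0.39  2.98 -0.01] w 0.614
wall n 361 rect ((-19.85212516784668, 45.44001388549805), (83.75594329833984, 79.11625671386719), 82.26689147949219) pts [[-65.0, 9.0], [14.0, -1.0], [25.0, 82.0], [-53.0, 92.0]]
```

Friction alone tips it again (7.7°). I'll continue.

Call:
carry_out([
  [0.1, 0, 0, 0],
  [0.1, 0, 0, 0],
  [0.1, 0, 0, 0],
  [0, 0, 0, 0],
])

```text
time: 18.82
position: [0.4461, 0.0971, 0.0288]
tool_rot: [3.14, 0.002, -0.219]
contact_force: [-6.2, -1.1, 14.5]
width: 0.613
```

```bash
python3 -c "
from h import *
tilt()"
```

```text
t 18.825 pos [0.4461 0.0971 0.0288] F [-6.2 -1.1 14.5] M [-0.32  1.82 -0.09] w 0.613
wall n 379 rect ((-28.487585067749023, 50.65013885498047), (81.3833999633789, 79.57577514648438), 76.08386993408203) pts [[-77.0, 21.0], [0.0, 2.0], [20.0, 81.0], [-57.0, 100.0]]
```

Call:
carry_out([
  [0.1, 0, 0.03, 0],
  [0.1, 0, 0.03, 0],
  [0.1, 0, 0.02, 0],
  [0, 0, 0, 0],
])

```text
time: 19.38
position: [0.4622, 0.0936, 0.0251]
tool_rot: [3.141, -0.0, -0.219]
contact_force: [-3.3, -2.3, 13.0]
width: 0.617
```

```bash
python3 -c "
from h import *
tilt()"
```

```text
t 19.375 pos [0.4622 0.0936 0.0251] F [-3.3 -2.3 13. ] M [-0.69  0.99  0.02] w 0.617
wall n 407 rect ((-34.33238983154297, 53.97172927856445), (80.61601257324219, 82.8804702758789), 63.84171676635742) pts [[-89.0, 36.0], [-15.0, -0.0], [21.0, 72.0], [-54.0, 108.0]]
```

Call:
carry_out([
  [0, 0, 0.05, 0],
  [0, 0, 0.05, 0],
  [0, 0, 0.05, 0],
  [0, 0, 0, 0],
])

```text
time: 19.92
position: [0.4676, 0.0925, 0.0203]
tool_rot: [-3.141, -0.01, -0.221]
contact_force: [3.8, -10.3, 29.2]
width: 0.613
```

```bash
python3 -c "
from h import *
tilt()"
```

```text
t 19.925 pos [0.4676 0.0925 0.0203] F [  3.8 -10.3  29.2] M [-2.52 -0.49  0.15] w 0.613
wall n 400 rect ((-38.15033721923828, 56.13233184814453), (84.90998077392578, 76.43793487548828), 61.6623649597168) pts [[-92.0, 37.0], [-25.0, 1.0], [16.0, 75.0], [-52.0, 112.0]]
```

Call:
carry_out([
  [0.08, 0, 0.02, 0],
  [0.08, 0, 0.03, 0],
  [0.06, 0, 0.04, 0],
  [0.06, 0, 0.04, 0],
  [0, 0, 0, 0],
])

```text
time: 20.6
position: [0.4792, 0.0899, 0.0124]
tool_rot: [-3.141, -0.006, -0.22]
contact_force: [2.3, -7.4, 18.5]
width: 0.614
```

```bash
python3 -c "
from h import *
tilt()"
```

```text
t 20.6 pos [0.4792 0.0899 0.0124] F [ 2.3 -7.4 18.5] M [-1.61 -0.23  0.14] w 0.614
wall n 405 rect ((-39.24169921875, 58.046234130859375), (81.61553192138672, 78.66922760009766), 50.782413482666016) pts [[-96.0, 51.0], [-35.0, 2.0], [17.0, 65.0], [-44.0, 115.0]]
```

Call:
carry_out([
  [0.07, 0, 0.04, 0],
  [0.07, 0, 0.04, 0],
  [0, 0, 0, 0],
])

```text
time: 21.02
position: [0.4852, 0.0886, 0.0079]
tool_rot: [3.142, -0.004, -0.22]
contact_force: [2.6, -5.6, 14.3]
width: 0.611
```

Call:
carry_out([
  [-0.3, 0, -0.5, 0],
  [-0.3, 0, -0.7, 0],
  [0, 0, -0.7, 0],
  [0, 0, 0, 0],
  [0, 0, 0, 0],
])

```text
time: 21.65
position: [0.4528, 0.0959, 0.1004]
tool_rot: [3.141, 0.001, -0.219]
contact_force: [-1.0, -0.7, -2.6]
width: 0.614
```

```bash
cat >> h.py <<'E'
def held():
    st=arm.read_state();yaw=st['tool_rot'][2];X=np.array([np.cos(yaw),np.sin(yaw),0]);Y=np.array([-np.sin(yaw),np.cos(yaw),0])
    print(st['time'],st['position'].round(4),st['tool_rot'].round(3),st['contact_force'].round(1),st['wrist_torque'].round(2),round(st['width'],3))
    b=camera('side');P=pts(b);m,_=caddy(b);d=P-st['position'];a=d@X;y=d@Y;h=d[...,2]
    k=m&(abs(y-.027)<.006)&(abs(a)<.15)&(h<.13)
    q=(np.stack([a[k],h[k]],-1)*1000).astype(np.float32);r=cv2.minAreaRect(q);print(k.sum(),r,cv2.boxPoints(r).round(0).tolist())
    t=np.radians(90-r[2]);c,s=np.cos(t),np.sin(t)
    for n,(x,z) in dict(root=(40,36),lip=(49,60)).items(): print(n,'rel TCP',round(r[0][0]+x*c+z*s,1),round(r[0][1]-x*s+z*c,1))
    b=camera('wrist');P=pts(b);hs=cv2.cvtColor(b['color'],cv2.COLOR_RGB2HSV);d=P-st['position'];a=d@X;y=d@Y;h=d[...,2]
    k=(hs[...,1]<60)&(b['depth']>.03)&(a>.01)&(a<.07)&(abs(y)<.022)&(h>.01)&(h<.1)
    print('hook wrist',k.sum(),np.percentile(np.stack([a[k],y[k],h[k]],-1),[1,5,50,95,99],axis=0).round(4).tolist())
    k&=abs(y)<.015;pf=np.polyfit(a[k],h[k],1);print('lip slope angle from vertical',np.degrees(np.arctan2(1,pf[0])))
    e=(hs[...,1]<60)&(b['depth']>.03)&(a>.01)&(a<.07)&(h>.01)&(h<.1)&(abs(y)<.03);
    for yy in(-.015,.015):
        kk=e&(abs(y-yy)<.004);print('tip a at y',yy,np.percentile(a[kk],98).round(4),np.percentile(h[kk],98).round(4))
E
python3 -c "
from h import *
held()"
```

```text
21.65 [0.4528 0.0959 0.1004] [ 3.141e+00  1.000e-03 -2.190e-01] [-1.  -0.7 -2.6] [-0.01 -0.08 -0.09] 0.614
479 ((-39.168296813964844, 48.5004997253418), (79.17748260498047, 83.90814208984375), 43.49618911743164) [[-97.0, 52.0], [-39.0, -9.0], [18.0, 45.0], [-39.0, 106.0]]
root rel TCP 14.5 44.3
lip rel TCP 38.1 54.3
hook wrist 3392 [[0.0167, -0.0183, 0.0419], [0.0174, -0.0167, 0.0428], [0.0275, 0.001, 0.048], [0.0385, 0.019, 0.0557], [0.039, 0.0207, 0.0563]]
lip slope angle from vertical 62.21750650211677
tip a at y -0.015 0.039 0.0559
tip a at y 0.015 0.0389 0.0562
```

The tilt is now about 45°, with the lip tip at TCP+(38.5, 55.5) mm in both views and the root at TCP+(15, 45) mm. The entry geometry clears the top slat, so I'll go to the start of the entry line, with the lip about 11 mm in front of the slats.

Call:
carry_out([
  [0, 0.02, 0.08, 0],
  [0.7, 0, 0, 0],
  [0.7, 0, 0, 0],
  [0.5, 0, 0, 0],
  [0.39, 0, 0, 0],
  [0, 0, 0, 0],
  [0, 0, 0, 0],
])

```text
time: 22.62
position: [0.5636, 0.0706, 0.0963]
tool_rot: [3.141, 0.002, -0.218]
contact_force: [-0.2, 0.1, -1.9]
width: 0.614
```

```bash
cat >> h.py <<'E'
def slats():
    st=arm.read_state();yaw=st['tool_rot'][2];X=np.array([np.cos(yaw),np.sin(yaw),0]);Y=np.array([-np.sin(yaw),np.cos(yaw),0])
    for n in('side','wrist'):
        b=camera(n);P=pts(b);hs=cv2.cvtColor(b['color'],cv2.COLOR_RGB2HSV);d=P-st['position'];a=d@X;y=d@Y;z=P[...,2]
        k=(b['depth']>.03)&(hs[...,0]>10)&(hs[...,0]<28)&(hs[...,1]>50)&(z>.055)&(z<.21)&(a>.02)&(a<.09)&(abs(y)<.13)
        print(n,k.sum());
        if k.sum()<30: continue
        Q=np.stack([a[k],y[k],z[k]],-1)
        f=Q[abs(Q[:,0]-np.median(Q[:,0]))<.006];p=np.polyfit(f[:,1],f[:,0],1)
        print('front plane: a =',p[1].round(4),'slope',p[0].round(4),'y',np.percentile(Q[:,1],[1,99]).round(3))
        h=np.histogram(Q[:,2],np.arange(.056,.2,.003));print([(round(float(e),3),int(c)) for e,c in zip(h[1],h[0])])
        t=Q[Q[:,2]>.165];print('top slat a,z',np.percentile(t[:,0],[2,50,98]).round(4),np.percentile(t[:,2],[2,50,98]).round(4))
E
python3 -c "
from h import *
held();slats()"
```

```text
22.625 [0.5636 0.0706 0.0963] [ 3.141e+00  2.000e-03 -2.180e-01] [-0.2  0.1 -1.9] [ 0.09 -0.15  0.  ] 0.614
433 ((-40.273338317871094, 50.11737060546875), (78.88545227050781, 83.39817810058594), 43.46657180786133) [[-98.0, 53.0], [-40.0, -7.0], [17.0, 47.0], [-40.0, 108.0]]
root rel TCP 13.4 45.9
lip rel TCP 37.0 55.8
hook wrist 3388 [[0.0166, -0.0181, 0.0426], [0.0172, -0.0165, 0.0435], [0.027, 0.0011, 0.0486], [0.0384, 0.0192, 0.0564], [0.0391, 0.0208, 0.057]]
lip slope angle from vertical 63.211450331879604
tip a at y -0.015 0.0389 0.0567
tip a at y 0.015 0.039 0.0569
side 792
front plane: a = 0.0504 slope 0.0007 y [-0.117  0.118]
[(0.056, 0), (0.059, 0), (0.062, 1), (0.065, 11), (0.068, 17), (0.071, 25), (0.074, 35), (0.077, 26), (0.08, 29), (0.083, 19), (0.086, 31), (0.089, 28), (0.092, 34), (0.095, 34), (0.098, 29), (0.101, 44), (0.104, 22), (0.107, 0), (0.11, 2), (0.113, 5), (0.116, 5), (0.119, 9), (0.122, 23), (0.125, 24), (0.128, 24), (0.131, 21), (0.134, 28), (0.137, 28), (0.14, 29), (0.143, 18), (0.146, 26), (0.149, 19), (0.152, 17), (0.155, 11), (0.158, 2), (0.161, 4), (0
[... 267 characters left out ...]
.093]
[(0.056, 1), (0.059, 3), (0.062, 0), (0.065, 3), (0.068, 16), (0.071, 21), (0.074, 138), (0.077, 141), (0.08, 3), (0.083, 123), (0.086, 160), (0.089, 4), (0.092, 219), (0.095, 75), (0.098, 20), (0.101, 431), (0.104, 537), (0.107, 5), (0.11, 5), (0.113, 4), (0.116, 5), (0.119, 145), (0.122, 169), (0.125, 243), (0.128, 118), (0.131, 332), (0.134, 84), (0.137, 333), (0.14, 295), (0.143, 143), (0.146, 364), (0.149, 443), (0.152, 292), (0.155, 2484), (0.158, 22), (0.161, 9), (0.164, 8), (0.167, 10), (0.17, 27), (0.173, 530), (0.176, 586), (0.179, 670), (0.182, 678), (0.185, 658), (0.188, 867), (0.191, 6168), (0.194, 43), (0.197, 0)]
top slat a,z [0.0492 0.0523 0.0531] [0.1739 0.1919 0.1937]
```

The wrist camera now gives the slats' front plane at tool x ≈50 mm, square to within 0.1°. The middle slat's top is at about 156.5 mm and the top slat spans 173–192 mm. I'll lower 3 mm onto the entry line and feed in at 45° in small steps.

Call:
carry_out([
  [0, 0, 0.06, 0],
  [0.11, 0, -0.11, 0],
  [0.11, 0, -0.11, 0],
  [0.08, 0, -0.08, 0],
  [0, 0, 0, 0],
])

```text
time: 23.45
position: [0.5805, 0.0671, 0.11]
tool_rot: [-3.141, -0.002, -0.219]
contact_force: [-0.4, -0.1, 2.1]
width: 0.613
```

Call:
carry_out([
  [0.08, 0, -0.08, 0],
  [0.06, 0, -0.06, 0],
  [0, 0, 0, 0],
])

```text
time: 23.82
position: [0.5868, 0.0656, 0.1166]
tool_rot: [-3.141, -0.001, -0.219]
contact_force: [-1.1, 0.2, -0.6]
width: 0.615
```

Call:
carry_out([
  [0.06, 0, -0.05, 0],
  [0.06, 0, -0.05, 0],
  [0, 0, 0, 0],
])

```text
time: 24.2
position: [0.5931, 0.0641, 0.1216]
tool_rot: [-3.141, -0.001, -0.219]
contact_force: [1.2, 0.5, -2.1]
width: 0.615
```

```bash
python3 -c "
from h import *
tilt('ins')
held()
c=camera('wrist');im=cv2.imread('pics/ins.png');w=cv2.cvtColor(c['color'],4)
cv2.imwrite('pics/ins2.png',np.hstack([im[100:480,100:560],cv2.resize(w[100:330,150:356],(340,380))]))"
```

```text
t 24.2 pos [0.5931 0.0641 0.1216] F [ 1.2  0.5 -2.1] M [ 0.02 -0.13 -0.  ] w 0.615
wall n 0 rect ((0.0, 0.0), (0.0, 0.0), 0.0) pts [[0.0, 0.0], [0.0, 0.0], [0.0, 0.0], [0.0, 0.0]]
24.25 [0.5928 0.0642 0.1214] [-3.141e+00 -1.000e-03 -2.190e-01] [-0.5  0.1 -3.2] [ 0.03 -0.09 -0.02] 0.615
432 ((-38.985069274902344, 49.098731994628906), (78.82015991210938, 84.25155639648438), 44.74579620361328) [[-97.0, 51.0], [-37.0, -9.0], [19.0, 47.0], [-41.0, 107.0]]
root rel TCP 14.7 46.0
lip rel TCP 38.1 56.5
hook wrist 2584 [[0.021, -0.0183, 0.0422], [0.0215, -0.0166, 0.0429], [0.0309, 0.001, 0.0514], [0.0386, 0.0189, 0.0562], [0.039, 0.0206, 0.0568]]
lip slope angle from vertical 53.352872752758216
tip a at y -0.015 0.0388 0.0565
tip a at y 0.015 0.0389 0.0566
```

View pics/ins2.png

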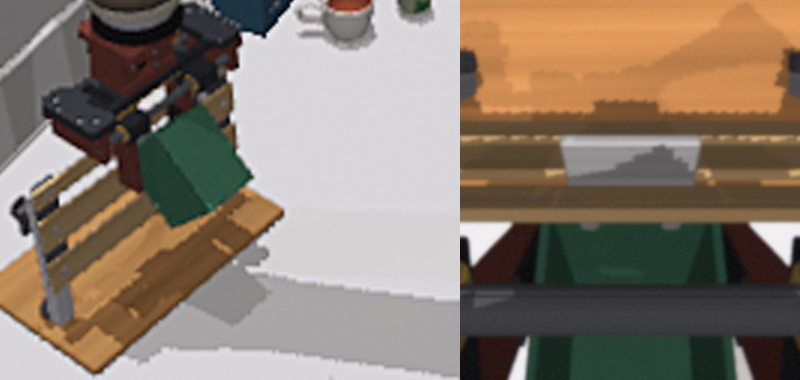

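The lip is through the groove: the wrist crop shows the steel lip at (630,160) behind the top slat, with no contact force. But the pinch is again close to the caddy's back, so the fingers would meet the slats during the swing, and a free drop could knock too hard.

I'll back out, regrip near the middle, and tilt with a light sideways push of the lower back wall on the top slat's upper edge. That takes little force and should make little creep.

Call:
carry_out([
  [-0.11, 0, 0.1, 0],
  [-0.11, 0, 0.1, 0],
  [-0.11, 0, 0.11, 0],
  [-0.11, 0, 0.11, 0],
  [-0.11, 0, 0.11, 0],
  [-0.3, 0, 0, 0],
  [-0.7, 0, 0, 0],
  [-0.7, 0, 0, 0],
  [-0.3, 0, 0.5, 0],
  [0, 0, 0.6, 0],
  [0, 0, 0.57, 0],
  [0, 0, 0, 0],
])

```text
time: 25.9
position: [0.4657, 0.0922, 0.0101]
tool_rot: [3.14, 0.003, -0.218]
contact_force: [1.0, -0.0, -3.7]
width: 0.612
```

Call:
carry_out([
  [0, 0, 0.03, 0],
  [0, 0, 0, 0],
])

```text
time: 26.15
position: [0.4674, 0.0921, 0.0101]
tool_rot: [-3.142, -0.0, -0.219]
contact_force: [-1.0, -1.1, -3.3]
width: 0.611
```

At 45° the caddy could topple onto its back if I let go here. I'll first take some tilt out by pressing the lip lightly against the front of the top slat.

Call:
carry_out([
  [0, 0, -0.6, 0],
  [0, 0, -0.8, 0],
  [0, 0, -0.84, 0],
  [0.7, 0, 0, 0],
  [0.7, 0, 0, 0],
  [0.6, 0, 0, 0],
  [0, 0, 0, 0],
  [0, 0, 0, 0],
])

```text
time: 27.15
position: [0.5641, 0.0706, 0.1216]
tool_rot: [3.141, 0.001, -0.218]
contact_force: [-0.4, 0.1, -2.5]
width: 0.618
```

Call:
carry_out([
  [0.06, 0, 0, 0],
  [0.06, 0, 0, 0],
  [0.06, 0, 0, 0],
  [0, 0, 0, 0],
])

```text
time: 27.65
position: [0.5698, 0.0694, 0.1211]
tool_rot: [3.14, 0.007, -0.217]
contact_force: [-13.0, 1.4, 2.8]
width: 0.614
```

Call:
carry_out([
  [0.06, 0, 0, 0],
  [0.06, 0, 0, 0],
  [0, 0, 0, 0],
])

```text
time: 28.02
position: [0.573, 0.0686, 0.1197]
tool_rot: [3.139, 0.013, -0.217]
contact_force: [-20.0, 4.0, -0.7]
width: 0.613
```

```bash
python3 -c "
from h import *
held()"
```

```text
28.025 [0.573  0.0686 0.1197] [ 3.139  0.013 -0.217] [-20.    4.   -0.7] [ 0.64  3.2  -0.05] 0.613
403 ((-33.61760711669922, 45.76312255859375), (81.17002868652344, 78.53691864013672), 64.337890625) [[-87.0, 26.0], [-16.0, -8.0], [19.0, 65.0], [-51.0, 99.0]]
root rel TCP 18.0 60.9
lip rel TCP 36.5 78.6
hook wrist 3243 [[0.0147, -0.018, 0.0564], [0.0218, -0.0163, 0.0591], [0.0286, 0.0016, 0.0627], [0.0403, 0.0192, 0.0771], [0.0407, 0.0209, 0.0776]]
lip slope angle from vertical 46.34400097724058
tip a at y -0.015 0.0405 0.0773
tip a at y 0.015 0.0408 0.0773
```

It untilted to about 26°, with a push force of 20 N. I'll retreat, set it down and let go.

Call:
carry_out([
  [-0.3, 0, 0, 0],
  [-0.7, 0, 0, 0],
  [-0.7, 0, 0, 0],
  [-0.5, 0, 0.5, 0],
  [0, 0, 0.6, 0],
  [0, 0, 0.6, 0],
  [0, 0, 0.45, 0],
  [0, 0, 0, 0],
  [0, 0, 0, 0],
])

```text
time: 29.25
position: [0.4734, 0.0912, 0.0153]
tool_rot: [-3.141, -0.002, -0.219]
contact_force: [0.4, -0.5, -2.6]
width: 0.615
```

Call:
carry_out([
  [0, 0, 0, 0],
  [0, 0, 0, 0],
  [0, 0, 0, 0],
  [0, 0, 0, 0],
  [0, 0, 0, 0],
  [0, 0, 0, 0],
], hand=1)

```text
time: 30.0
position: [0.4726, 0.0909, 0.0142]
tool_rot: [3.142, 0.0, -0.219]
contact_force: [-0.3, 0.2, -0.5]
width: 1.0
```

Call:
carry_out([
  [0, 0, -0.8, 0],
  [0, 0, -0.8, 0],
  [-0.4, 0, -0.8, 0],
  [-0.5, 0, -0.7, 0],
  [0, 0, 0, 0],
  [0, 0, 0, 0],
])

```text
time: 30.75
position: [0.4289, 0.1004, 0.1689]
tool_rot: [3.141, -0.0, -0.219]
contact_force: [0.5, -1.1, -0.4]
width: 0.999
```

```bash
python3 -c "
from h import *
rim()"
```

```text
rim ((423.2589111328125, 103.43487548828125), (51.52193069458008, 79.09483337402344), 77.46327209472656) tool yaw deg -12.546453881248718 centre in tool x,y mm -6.2 -1.8 [0.4289033  0.10035758 0.16887489]
side ((421.07952880859375, 104.0611343383789), (55.07076644897461, 80.02578735351562), 76.37152099609375) zmin/max [0.00171201 0.07769446]
```

Call:
carry_out([
  [-0.12, -0.03, 0.1, 0],
  [0, 0, 0.7, 0],
  [0, 0, 0.7, 0],
  [0, 0, 0.7, 0],
  [0, 0, 0.57, 0],
  [0, 0, 0, 0],
])

```text
time: 31.6
position: [0.4208, 0.1032, 0.0285]
tool_rot: [3.139, 0.005, -0.218]
contact_force: [0.8, -0.5, -0.0]
width: 0.999
```

Call:
carry_out([
  [0, 0, 0, 0],
  [0, 0, 0, 0],
  [0, 0, 0, 0],
  [0, 0, 0, 0],
  [0, 0, 0, 0],
  [0, 0, 0, 0],
], hand=0)

```text
time: 32.35
position: [0.4235, 0.1032, 0.0313]
tool_rot: [3.141, -0.001, -0.219]
contact_force: [-0.9, -2.8, 7.0]
width: 0.612
```

Call:
carry_out([
  [0, 0, -0.8, 0],
  [0, 0, -0.8, 0],
  [0, 0, -0.8, 0],
  [0, 0, -0.9, 0],
  [0, 0, 0, 0],
  [0, 0, 0, 0],
])

```text
time: 33.1
position: [0.4224, 0.1031, 0.1948]
tool_rot: [3.141, 0.001, -0.219]
contact_force: [-0.5, -0.4, -2.3]
width: 0.613
```

```bash
python3 -c "
from h import *
held()"
```

```text
33.1 [0.4224 0.1031 0.1948] [ 3.141e+00  1.000e-03 -2.190e-01] [-0.5 -0.4 -2.3] [-0.04  0.03 -0.04] 0.613
424 ((-3.40948486328125, 40.484764099121094), (78.12919616699219, 144.54164123535156), 0.5073227882385254) [[-43.0, 112.0], [-42.0, -32.0], [36.0, -31.0], [35.0, 113.0]]
root rel TCP 32.9 0.8
lip rel TCP 57.0 -8.0
hook wrist 2438 [[0.0369, -0.0183, 0.044], [0.0376, -0.0165, 0.0473], [0.0473, 0.0014, 0.056], [0.0499, 0.0191, 0.0688], [0.05, 0.0207, 0.0693]]
lip slope angle from vertical 35.21426450246027
tip a at y -0.015 0.0499 0.0693
tip a at y 0.015 0.05 0.0692
```

Call:
carry_out([
  [0.7, 0, 0, 0],
  [0.8, 0, 0, 0],
  [0.8, 0, 0, 0],
  [0.7, 0, 0, 0],
  [0, 0, 0, 0],
  [0, 0, 0, 0],
])

```text
time: 33.95
position: [0.5682, 0.0712, 0.1941]
tool_rot: [3.141, 0.003, -0.218]
contact_force: [-0.9, 0.3, -3.3]
width: 0.615
```

Call:
carry_out([
  [0.06, 0, 0, 0],
  [0.06, 0, -0.01, 0],
  [0.06, 0, -0.05, 0],
  [0.08, 0, -0.06, 0],
  [0, 0, 0, 0],
])

```text
time: 34.58
position: [0.5797, 0.0686, 0.2008]
tool_rot: [3.14, 0.005, -0.218]
contact_force: [-6.0, -0.2, -3.6]
width: 0.609
```

```bash
python3 -c "
from h import *
held()"
```

```text
34.575 [0.5797 0.0686 0.2008] [ 3.14   0.005 -0.218] [-6.  -0.2 -3.6] [ 0.28  1.63 -0.02] 0.609
372 ((-8.001283645629883, 8.729499816894531), (81.08411407470703, 79.5972900390625), 84.38758850097656) [[-52.0, -28.0], [28.0, -36.0], [36.0, 45.0], [-44.0, 53.0]]
root rel TCP 35.3 40.6
lip rel TCP 46.6 63.6
hook wrist 2296 [[0.0352, -0.0182, 0.0386], [0.0366, -0.0164, 0.0435], [0.0429, 0.0011, 0.0453], [0.0507, 0.0189, 0.0643], [0.051, 0.0205, 0.0649]]
lip slope angle from vertical 32.46621256184893
tip a at y -0.015 0.051 0.0647
tip a at y 0.015 0.051 0.0647
```

It pivots with just 6 N. I'll continue along the arc.

Call:
carry_out([
  [0.09, 0, -0.05, 0],
  [0.09, 0, -0.04, 0],
  [0.09, 0, -0.03, 0],
  [0.09, 0, -0.03, 0],
  [0.09, 0, -0.02, 0],
  [0, 0, 0, 0],
])

```text
time: 35.42
position: [0.6013, 0.0638, 0.2091]
tool_rot: [3.14, 0.006, -0.218]
contact_force: [-6.6, 1.5, -3.4]
width: 0.615
```

```bash
python3 -c "
from h import *
held()"
```

```text
35.425 [0.6013 0.0638 0.2091] [ 3.14   0.006 -0.218] [-6.6  1.5 -3.4] [ 0.37  1.82 -0.05] 0.615
413 ((-23.54975700378418, 13.48046875), (79.69956970214844, 80.46056365966797), 66.0499496459961) [[-76.0, -7.0], [-3.0, -39.0], [29.0, 34.0], [-44.0, 66.0]]
root rel TCP 27.6 30.1
lip rel TCP 45.6 48.4
hook wrist 2557 [[0.0244, -0.018, 0.0254], [0.0307, -0.0163, 0.0301], [0.0388, 0.0016, 0.0337], [0.049, 0.019, 0.0485], [0.0496, 0.0207, 0.0491]]
lip slope angle from vertical 45.107533235628324
tip a at y -0.015 0.0493 0.0489
tip a at y 0.015 0.0493 0.0489
```

Call:
carry_out([
  [0.09, 0, -0.02, 0],
  [0.09, 0, -0.02, 0],
  [0.09, 0, -0.01, 0],
  [0.09, 0, 0, 0],
  [0.05, 0, 0, 0],
  [0, 0, 0, 0],
])

```text
time: 36.28
position: [0.6213, 0.0596, 0.2118]
tool_rot: [3.14, 0.006, -0.218]
contact_force: [-7.1, 0.7, -2.0]
width: 0.611
```

```bash
python3 -c "
from h import *
held()"
```

```text
36.275 [0.6213 0.0596 0.2118] [ 3.14   0.006 -0.218] [-7.1  0.7 -2. ] [0.42 2.01 0.03] 0.611
439 ((-33.35249328613281, 18.95378875732422), (80.37944793701172, 80.68061065673828), 51.53908157348633) [[-90.0, 13.0], [-27.0, -38.0], [23.0, 25.0], [-40.0, 76.0]]
root rel TCP 20.4 22.3
lip rel TCP 42.3 35.5
hook wrist 2649 [[0.0139, -0.018, 0.0179], [0.0229, -0.0163, 0.0213], [0.0331, 0.0011, 0.0261], [0.0441, 0.0188, 0.0367], [0.0449, 0.0206, 0.0373]]
lip slope angle from vertical 57.84978427760587
tip a at y -0.015 0.0445 0.037
tip a at y 0.015 0.0445 0.037
```

Call:
carry_out([
  [0.09, 0, 0, 0],
  [0.07, 0, 0, 0],
  [0, 0, 0, 0],
])

```text
time: 36.75
position: [0.6294, 0.0579, 0.212]
tool_rot: [3.141, 0.005, -0.218]
contact_force: [-7.4, 2.1, -2.2]
width: 0.615
```

Call:
carry_out([
  [-0.1, 0, -0.1, 0],
  [-0.5, 0, -0.2, 0],
  [-0.7, 0, 0, 0],
  [-0.5, 0, 0, 0],
  [0, 0, 0, 0],
  [0, 0, 0, 0],
])

```text
time: 37.5
position: [0.5451, 0.0763, 0.2285]
tool_rot: [-3.141, -0.002, -0.219]
contact_force: [-0.1, 0.1, -2.9]
width: 0.611
```

```bash
python3 -c "
from h import *
held();slats()" | grep -v '\[('
```

```text
37.5 [0.5451 0.0763 0.2285] [-3.141e+00 -2.000e-03 -2.190e-01] [-0.1  0.1 -2.9] [-0.01 -0.1   0.01] 0.611
512 ((-36.34534454345703, 21.693851470947266), (79.46174621582031, 81.6491928100586), 48.3685417175293) [[-93.0, 19.0], [-32.0, -35.0], [21.0, 24.0], [-40.0, 79.0]]
root rel TCP 17.5 22.0
lip rel TCP 40.1 34.0
hook wrist 2703 [[0.0113, -0.0182, 0.0177], [0.0204, -0.0165, 0.0188], [0.0308, 0.001, 0.0239], [0.0421, 0.019, 0.0329], [0.0426, 0.0207, 0.0336]]
lip slope angle from vertical 62.11766691657038
tip a at y -0.015 0.0426 0.0333
tip a at y 0.015 0.0425 0.0334
side 1246
front plane: a = 0.0697 slope 0.0017 y [-0.052  0.116]
top slat a,z [0.0666 0.0695 0.0728] [0.1709 0.1827 0.1933]
wrist 2066
front plane: a = 0.0704 slope -0.0006 y [-0.118  0.115]
top slat a,z [0.069  0.0704 0.0726] [0.1854 0.1925 0.1939]
```

Tilt is about 42°, with the root at TCP+(18, 21.5) mm and the lip corner at TCP+(42.6, 31.8) mm. I'll go to the start of the entry line.

Call:
carry_out([
  [0, 0, 0.7, 0],
  [0, 0, 0.8, 0],
  [0, 0, 0.7, 0],
  [0.19, 0, 0, 0],
  [0.19, 0, 0, 0],
  [0, 0, 0, 0],
  [0, 0, 0, 0],
])

```text
time: 38.58
position: [0.5634, 0.0725, 0.1188]
tool_rot: [-3.141, -0.001, -0.219]
contact_force: [0.4, -0.2, -2.7]
width: 0.611
```

```bash
python3 -c "
from h import *
held();slats()" | grep -v '\[('
```

```text
38.575 [0.5634 0.0725 0.1188] [-3.141e+00 -1.000e-03 -2.190e-01] [ 0.4 -0.2 -2.7] [ 0.   -0.09 -0.02] 0.611
416 ((-36.58966064453125, 22.0828857421875), (79.41096496582031, 79.87332153320312), 47.790828704833984) [[-93.0, 20.0], [-34.0, -34.0], [20.0, 25.0], [-39.0, 78.0]]
root rel TCP 17.2 21.9
lip rel TCP 40.0 33.6
hook wrist 2644 [[0.0117, -0.0183, 0.0181], [0.0201, -0.0165, 0.0189], [0.03, 0.001, 0.024], [0.0414, 0.0189, 0.0329], [0.0422, 0.0206, 0.0337]]
lip slope angle from vertical 61.96517121007562
tip a at y -0.015 0.0418 0.0333
tip a at y 0.015 0.0418 0.0334
side 907
front plane: a = 0.0517 slope 0.0011 y [-0.12   0.116]
top slat a,z [0.0487 0.0517 0.0555] [0.1665 0.1825 0.1931]
wrist 11927
front plane: a = 0.0533 slope 0.0003 y [-0.097  0.096]
top slat a,z [0.0505 0.0532 0.0544] [0.1757 0.1922 0.1937]
```

Call:
carry_out([
  [0.1, 0, -0.11, 0],
  [0.1, 0, -0.11, 0],
  [0.1, 0, -0.11, 0],
  [0, 0, 0, 0],
])

```text
time: 39.28
position: [0.5782, 0.0691, 0.1349]
tool_rot: [-3.141, -0.001, -0.219]
contact_force: [-0.7, 0.2, -1.0]
width: 0.614
```

Call:
carry_out([
  [0.08, 0, -0.09, 0],
  [0.08, 0, -0.09, 0],
  [0, 0, 0, 0],
])

```text
time: 39.65
position: [0.5858, 0.0674, 0.1436]
tool_rot: [-3.141, -0.001, -0.219]
contact_force: [0.0, -0.3, -3.0]
width: 0.612
```

Call:
carry_out([
  [0.06, 0, -0.06, 0],
  [0.04, 0, -0.03, 0],
  [0, 0, 0, 0],
])

```text
time: 40.02
position: [0.5903, 0.0663, 0.1478]
tool_rot: [-3.142, -0.0, -0.219]
contact_force: [0.4, 0.1, -2.5]
width: 0.613
```

```bash
python3 -c "
from h import *
held()" | grep -v '\[('
```

```text
40.025 [0.5903 0.0663 0.1478] [-3.142 -0.    -0.219] [ 0.4  0.1 -2.5] [ 0.04 -0.09 -0.04] 0.613
424 ((-35.935142517089844, 21.651031494140625), (79.43051147460938, 81.55237579345703), 48.06608581542969) [[-93.0, 19.0], [-32.0, -35.0], [21.0, 24.0], [-40.0, 78.0]]
root rel TCP 17.9 21.7
lip rel TCP 40.6 33.5
hook wrist 2070 [[0.0111, -0.0181, 0.0178], [0.014, -0.0164, 0.0188], [0.0338, 0.0011, 0.0268], [0.042, 0.0188, 0.0331], [0.0424, 0.0205, 0.0337]]
lip slope angle from vertical 58.67343805488099
tip a at y -0.015 0.0423 0.0337
tip a at y 0.015 0.0423 0.0334
```

The lip is through without contact: it is 18.7 mm behind the front plane at z≈0.181. Now I'll ease the tongue onto the middle slat and begin the swing in small steps while watching the force.

Call:
carry_out([
  [0.05, 0, 0.07, 0],
  [0, 0, 0.06, 0],
  [0, 0, 0, 0],
])

```text
time: 40.5
position: [0.5923, 0.0658, 0.1408]
tool_rot: [3.141, 0.001, -0.219]
contact_force: [0.3, -0.1, -2.8]
width: 0.617
```

Call:
carry_out([
  [-0.02, 0, 0.06, 0],
  [-0.02, 0, 0.06, 0],
  [0, 0, 0, 0],
])

```text
time: 40.88
position: [0.5926, 0.0662, 0.1369]
tool_rot: [-3.14, -0.005, -0.219]
contact_force: [2.1, -1.7, 4.2]
width: 0.61
```

```bash
python3 -c "
from h import *
held()" | grep -v '\[('
```

```text
40.875 [0.5926 0.0662 0.1369] [-3.14  -0.005 -0.219] [ 2.1 -1.7  4.2] [-0.17 -0.83  0.  ] 0.61
411 ((-35.02610778808594, 20.246517181396484), (81.03660583496094, 79.63722229003906), 54.03534698486328) [[-91.0, 11.0], [-27.0, -36.0], [21.0, 30.0], [-43.0, 76.0]]
root rel TCP 18.5 25.9
lip rel TCP 39.9 40.0
hook wrist 2544 [[0.0214, -0.0182, 0.0204], [0.0222, -0.0165, 0.0213], [0.0317, 0.0011, 0.0263], [0.0424, 0.019, 0.0362], [0.043, 0.0206, 0.0369]]
lip slope angle from vertical 56.95357480082695
tip a at y -0.015 0.0428 0.0365
tip a at y 0.015 0.0429 0.0368
```

The swing has begun, at about 37° with 7 N. I'll continue.

Call:
carry_out([
  [-0.01, 0, 0.05, 0],
  [-0.01, 0, 0.05, 0],
  [-0.01, 0, 0.05, 0],
  [0, 0, 0, 0],
])

```text
time: 41.48
position: [0.5895, 0.067, 0.1288]
tool_rot: [-3.141, -0.001, -0.218]
contact_force: [-1.3, 0.1, 6.3]
width: 0.616
```

```bash
python3 -c "
from h import *
held()" | grep -v '\[('
```

```text
41.475 [0.5895 0.067  0.1288] [-3.141e+00 -1.000e-03 -2.180e-01] [-1.3  0.1  6.3] [-0.06 -0.04 -0.03] 0.616
388 ((-29.049449920654297, 15.268817901611328), (82.38426208496094, 80.57695770263672), 65.96395874023438) [[-83.0, -6.0], [-9.0, -39.0], [25.0, 36.0], [-49.0, 69.0]]
root rel TCP 22.1 31.9
lip rel TCP 40.1 50.1
hook wrist 2447 [[0.024, -0.0184, 0.0288], [0.0247, -0.0167, 0.0298], [0.0325, 0.001, 0.0336], [0.043, 0.0189, 0.0475], [0.0433, 0.0205, 0.0481]]
lip slope angle from vertical 46.62849815239166
tip a at y -0.015 0.0432 0.0479
tip a at y 0.015 0.0432 0.0479
```

Call:
carry_out([
  [0, 0, 0.05, 0],
  [0, 0, 0.05, 0],
  [0, 0, 0.04, 0],
  [0, 0, 0, 0],
])

```text
time: 42.08
position: [0.589, 0.0672, 0.1217]
tool_rot: [-3.141, -0.0, -0.218]
contact_force: [-2.3, 0.2, 6.9]
width: 0.612
```

```bash
python3 -c "
from h import *
held()" | grep -v '\[('
```

```text
42.075 [0.589  0.0672 0.1217] [-3.141 -0.    -0.218] [-2.3  0.2  6.9] [-0.02  0.34 -0.  ] 0.612
376 ((-24.915637969970703, 9.677776336669922), (82.02017974853516, 82.60596466064453), 77.32569122314453) [[-74.0, -21.0], [6.0, -39.0], [24.0, 41.0], [-56.0, 59.0]]
root rel TCP 22.0 36.0
lip rel TCP 36.1 57.5
hook wrist 1913 [[0.0241, -0.0185, 0.037], [0.0247, -0.0168, 0.0377], [0.0299, 0.001, 0.0397], [0.0393, 0.0189, 0.0575], [0.0396, 0.0206, 0.0581]]
lip slope angle from vertical 34.38277740998245
tip a at y -0.015 0.0394 0.0578
tip a at y 0.015 0.0396 0.0579
```

Call:
carry_out([
  [0.01, 0, 0.05, 0],
  [0.01, 0, 0.05, 0],
  [0.02, 0, 0.03, 0],
  [0, 0, 0, 0],
])

```text
time: 42.68
position: [0.5903, 0.0669, 0.115]
tool_rot: [-3.141, 0.001, -0.218]
contact_force: [-4.4, -0.1, 8.4]
width: 0.613
```

```bash
python3 -c "
from h import *
held()" | grep -v '\[('
```

```text
42.675 [0.5903 0.0669 0.115 ] [-3.141e+00  1.000e-03 -2.180e-01] [-4.4 -0.1  8.4] [0.09 0.71 0.02] 0.613
354 ((-20.299699783325195, 5.783519744873047), (83.3775405883789, 79.19557189941406), 89.98978424072266) [[-60.0, -36.0], [19.0, -36.0], [19.0, 47.0], [-60.0, 47.0]]
root rel TCP 19.7 41.8
lip rel TCP 28.7 65.8
hook wrist 2032 [[0.0222, -0.0185, 0.043], [0.0227, -0.0166, 0.0445], [0.0331, 0.001, 0.0598], [0.0337, 0.0187, 0.0659], [0.0338, 0.0203, 0.0665]]
lip slope angle from vertical 50.74775579215433
tip a at y -0.015 0.0337 0.0663
tip a at y 0.015 0.0338 0.0663
```

It is nearly upright, with the lip behind the slat and the root at z≈0.1565. One small press flat, then I let go and withdraw straight up.

Call:
carry_out([
  [0.03, 0, 0, 0],
  [0, 0, 0, 0],
  [0, 0, 0, 0],
])

```text
time: 43.15
position: [0.5905, 0.0668, 0.1148]
tool_rot: [3.141, 0.003, -0.218]
contact_force: [-8.3, 1.0, 9.7]
width: 0.61
```

Call:
carry_out([
  [0, 0, 0, 0],
  [0, 0, 0, 0],
  [0, 0, 0, 0],
  [0, 0, 0, 0],
  [0, 0, 0, 0],
  [0, 0, 0, 0],
], hand=1)

```text
time: 43.9
position: [0.5926, 0.0658, 0.1142]
tool_rot: [-3.142, 0.0, -0.219]
contact_force: [0.0, 0.6, 0.4]
width: 0.996
```

Call:
carry_out([
  [-0.04, 0, -0.4, 0],
  [0, 0, -0.7, 0],
  [0, 0, -0.8, 0],
  [-0.5, 0, -0.6, 0],
  [-0.5, 0, 0, 0],
  [-0.5, 0, 0, 0],
  [0, 0, 0, 0],
  [0, 0, 0, 0],
])

```text
time: 44.9
position: [0.5182, 0.0822, 0.2395]
tool_rot: [-3.142, -0.001, -0.219]
contact_force: [0.6, -0.4, -0.8]
width: 0.998
```

```bash
python3 - <<'E'
from h import *
st=arm.read_state();print(st['time'],st['position'],st['contact_force'],st['width'])
X=np.array([.976,-.217,0]);Y=np.array([.217,.976,0]);O=np.array([.613,.059,0])
b=camera('side');w=camera('wrist')
m,_=caddy(b);P=pts(b);d=P-O;a=d@X;y=d@Y;z=P[...,2]
Q=np.stack([a,y,z],-1)[m&(abs(a)<.15)&(z<.2)];print('caddy',np.percentile(Q,[1,50,99],axis=0).round(4))
k=m&(z<.17)&(abs(y-np.percentile(Q[:,1],95))<.006);r=cv2.minAreaRect((np.stack([a[k],z[k]],-1)*1000).astype(np.float32));print('wall',k.sum(),r)
t=Q[abs(Q[:,2]-.16)<.006];print('rim',cv2.minAreaRect((t[:,:2]*1000).astype(np.float32)))
P=pts(w);d=P-O;a=d@X;y=d@Y;z=P[...,2];hs=cv2.cvtColor(w['color'],cv2.COLOR_RGB2HSV)
k=(hs[...,1]<60)&(abs(a-.008)<.02)&(abs(y)<.06)&(z>.145)&(z<.2)&(w['depth']>.03)
if k.sum(): print('lip',k.sum(),np.percentile(np.stack([a[k],y[k],z[k]],-1),[2,50,98],axis=0).round(4))
A=cv2.resize(b['color'][180:290,100:240],(420,330));B=cv2.resize(w['color'],(380,285));B=np.vstack([B,np.zeros((45,380,3),np.uint8)])
save('final',np.hstack([A,B]))
E
```

```text
44.9 [0.51815913 0.0822167  0.23945489] [ 0.58147145 -0.44505418 -0.78946456] 0.9978795722058464
caddy [[-0.0844 -0.0245  0.0801]
 [-0.0502  0.0098  0.1256]
 [-0.003   0.0313  0.1585]]
wall 420 ((-43.4773063659668, 120.28750610351562), (81.83338928222656, 82.33930969238281), 2.6068994998931885)
rim ((-45.196533203125, 2.9142322540283203), (82.23323059082031, 56.36610412597656), 1.2623116970062256)
lip 572 [[-0.008  -0.0149  0.1526]
 [-0.0015  0.004   0.161 ]
 [ 0.0061  0.0229  0.1928]]
```

View pics/final.png

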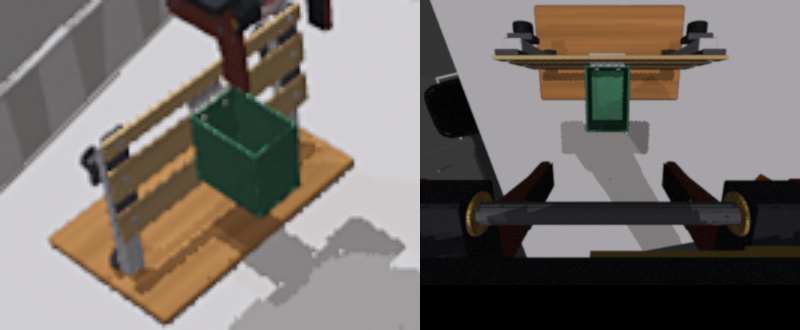

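The caddy hangs in the top groove at side crop px (245,150), flat on the slats, and the gripper is clear. I'll do one uprightness check, since the outline suggests up to 2.6°.

```bash
python3 - <<'E'
from h import *
X=np.array([.976,-.217,0]);Y=np.array([.217,.976,0]);O=np.array([.613,.059,0])
for n in('side','wrist'):
    b=camera(n);m,_=caddy(b);P=pts(b);d=P-O;a=d@X;y=d@Y;z=P[...,2]
    k=m&(a<-.076)&(a>-.1)&(z>.085)&(z<.152)&(abs(y)<.024)   # front wall: a against z
    if k.sum()>20: p=np.polyfit(z[k],a[k],1);print(n,'front wall lean deg',k.sum(),np.degrees(p[0]))
    k=m&(z>.152)&(z<.17)&(a>-.09)&(a<0)
    if k.sum()>20: print(n,'rim z front/back',k.sum(),np.percentile(z[k&(a<-.06)],[50,90]),np.percentile(z[k&(a>-.025)],[50,90]),cv2.minAreaRect((np.stack([a[k],y[k]],-1)*1000).astype(np.float32)))
E
```

```text
side front wall lean deg 224 -1.639600822691882
side rim z front/back 125 [0.15512764 0.1580876 ] [0.15506955 0.15795482] ((-45.631980895996094, 3.4972286224365234), (81.53801727294922, 56.38272476196289), 0.35694652795791626)
wrist front wall lean deg 512 -1.750542588875692
wrist rim z front/back 730 [0.15754231 0.15865389] [0.15972521 0.16081688] ((-43.81499481201172, 3.9647159576416016), (52.4881706237793, 77.95083618164062), 89.91829681396484)
```

Both views give a lean of about 1.7° (limit 4°), square within 1°, with the origin about 42 mm in front of the slats and the underside at about 80 mm. I'm handing in.

```bash
python3 -c "
from station import arm
s=arm.read_state();print(s['time'],s['contact_force'].round(1))
print(arm.job_done())"
```

```text
45.1 [0.7 1.2 0.2]
the job is handed in; nothing more can be done
None
```

The green caddy hangs in the top groove, lip behind the top slat and flat against the rack, and the gripper is clear of it. I handed the job in at 45.1 s of the 72 s allowed; no verdict is reported.

**How it went:**
- **First pinch missed.** The real fingertips end about 28 mm short of the reported TCP, which the wrist depth showed. I corrected for it.
- **Tilting.** The moves cannot tilt the tool, so I pivoted the caddy in the grip. Dragging it on the worktop did tilt it, but the pinch crept to the back edge. I took the lip through the groove once that way, then backed out.
- **Second grip.** I regripped mid-caddy and pushed its lower back wall on the top slat's upper edge, at about 6–7 N by the wrist reading. It reached 42° and the lip went through with no contact force felt. I then swung it down in steps of up to about 10 N and let go.
- **Hardest push on the rack.** It was about 20 N at the wrist (limit 45 N), while taking tilt out before that regrip.

**Last checks against the limits:**

| Check | Measured | Allowed |
|---|---|---|
| Underside above worktop | about 80 mm | 60–88 mm |
| Origin before the front face | about 42 mm (outline fits gave 43–46 mm) | 36–46 mm |
| Off the rack's middle | about 3–4 mm | 90 mm |
| Square to the rack | within about 1° | 7° |
| Lean, top slightly out from the slats | about 1.7° | 4° |

- **Disagreement on lean:** a rougher outline fit gave 2.6°, and the side view's rim heights showed no lean.
- **Lip depth:** the final picture did not measure the lip's depth behind the slat cleanly. I worked out about 6–7 mm from the lean; over 4 mm is needed.
- **Bystanders:** I did not measure the mugs, jar and teaspoon again at the end. The arm's path did not go near them.

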